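# Line up the dishes and hold the pin cassette over them

### The job

Slide the three petri dishes on the dark board, without lifting them off it, until each one is centred on its own ring mark, so that they form an evenly spaced row. Then pinch the two side catches of the white three-pin cassette together, lift it out of its dock, carry it to the board and finish while still holding it there by its pinched catches: level and in line with the row, one pin over the middle of each dish and a few centimetres above it, touching nothing but the gripper. Never let the cassette touch a dish, and leave the dropper bottle, the marker and the loose sample cup beside the work where they are.

Things in the scene. Friction and masses are not known exactly. Their poses are not given: they have to be found in the camera images.
- dish_board: Fixed flat dark plate, 180 (x) x 250 (y) x 6 mm, on the counter to the robot's left; position and yaw vary. Origin: centre of its underside; z up. Three thin white ring marks (60 mm inside, 65 mm outside, flat) in a row along its y axis, 76 mm apart.
- ring_left (a point): Centre of the left ring mark (seen from the robot), on the board's top face, 76 mm to the +y side of the middle ring.
- ring_middle (a point): Centre of the middle ring mark (seen from the robot), on the board's top face, at the middle of the board.
- ring_right (a point): Centre of the right ring mark (seen from the robot), on the board's top face, 76 mm to the -y side of the middle ring.
- dish_left: Clear plastic petri dish, 58 mm across, 12 mm high, about 12 g, loose and flat on the board, at the start 18 to 42 mm in front of (robot side of) its ring along the board's x axis and up to 12 mm aside. Origin: centre of its underside. The three dishes are alike; any dish may end on any ring.
- dish_middle: Clear plastic petri dish, 58 mm across, 12 mm high, about 12 g, loose and flat on the board, at the start 18 to 42 mm behind its ring along the board's x axis and up to 12 mm aside. Origin: centre of its underside. The three dishes are alike; any dish may end on any ring.
- dish_right: Clear plastic petri dish, 58 mm across, 12 mm high, about 12 g, loose and flat on the board, at the start 18 to 42 mm in front of (robot side of) its ring along the board's x axis and up to 12 mm aside. Origin: centre of its underside. The three dishes are alike; any dish may end on any ring.
- dock: Fixed aluminium dock, base 100 (x) x 220 (y) mm, on the counter to the robot's right; place and yaw vary. Origin: centre of its underside, z up. Saddles carry the cassette's bar 40 mm above the counter. On its -x and +x sides a 36 mm wide post with an inward lip holds down a catch; the lips, its highest parts, are 59 mm above the counter and span x = 27.5 to 42 mm on either side.
- cassette: White loose cassette, about 0.25 kg: a bar 26 (x) x 188 (y) x 14 mm, three steel pins (8 mm thick, 24 mm long) pointing down from it, and mid-bar a block 26 x 36 mm reaching 64 mm above the bar's underside. Origin: middle of the bar's underside; y along the bar, z up. It sits in the dock with its origin 40 mm above the counter, axes along the dock's, play about 2 mm.
- catch_grip (a point): Point in the cassette's block midway between the catches, 50 mm above the cassette's origin: pinch here along the cassette's x axis. The catches are grey ribbed plates, 26 mm wide (y), on the block's -x and +x sides, from 20 mm below this point (just above the dock's lips) to 20 mm above it; 50 mm over their outer faces when free, 38 mm when fully pinched.
- pin_a (a point): Tip of the cassette's +y end pin, 24 mm below the bar's underside.
- pin_b (a point): Tip of the cassette's middle pin, 24 mm below the bar's underside.
- pin_c (a point): Tip of the cassette's -y end pin, 24 mm below the bar's underside.
- catch_front (a joint): Travel of the catch on the cassette's -x side: 0 = sprung out (latched), 0.006 m = pressed fully in against its stop. Spring about 3.5 N at 0, 8 N at the stop. A barb at its foot sits under the dock's lip; with both catches at least 0.004 m in, the cassette lifts straight up.
- catch_back (a joint): Travel of the catch on the cassette's +x side: 0 = sprung out (latched), 0.006 m = pressed fully in against its stop. Spring about 3.5 N at 0, 8 N at the stop. A barb at its foot sits under the dock's lip; with both catches at least 0.004 m in, the cassette lifts straight up.
- bottle_drop: Bystander: small upright white dropper bottle, 28 mm across, 58 mm high, between board and dock. Origin: centre of its underside.
- marker_black: Bystander: black-capped marker 138 mm long lying near the counter's front edge, in front of the dock. Origin: at its middle, on the counter.
- sample_cup_3: Bystander: small clear sample cup, 16 mm across, 22 mm high, standing left of the board. Origin: centre of its underside.
Mind the look-alikes: they are no part of the job. What is shaped like the dock but purple is not meant.

How it is judged:
By the outcome, as a careful person would: the job done as asked, in the order asked, and still so for the second after the job is handed in, while the arm keeps its last pose, push and grip.
It also fails if it takes over 51 s, if anything falls off the work surface, if the arm or the gripper's body presses on something with over 40 N, if the wrist force passes 120 N, or if a joint passes its speed limit or range.

### The arm

A 6-joint arm with a two-finger parallel gripper is mounted at the origin on a cart in front of the work surface, level with it; the furniture and walls round the work are solid. World frame = base frame: x ahead of the robot, y to its left, z up, the work surface at z = 0. Lengths are in m, angles in rad, forces in N, time in s.
With the tool pointing down it reaches from about 0.25 to 0.775 m from the base axis. Payload 4 kg.
Tool frame: the origin (TCP) lies at the very end of the fingers, on their centre line; the grasp point (between the pads) lies 19 mm behind it (robot.grip_point_offset is the distance from the TCP to the grasp point, in m); z points along the fingers, x is the direction in which the jaws open and shut, and the axes are right-handed (so a half turn about z gives the same grasp; the last joint's range is limited). The gripper opens to 94 mm and grips with 3 to 60 N. Pads are 16 mm wide; open, the fingers measure 119 mm over their backs; the gripper's body (75 mm by 177 mm) begins 78 mm behind the grasp point.
Start: joints at [1.238, 0.087, 1.371, -0, 1.684, -0.103], TCP at [0.125, 0.536, 0.206] pointing down, gripper open.
Joint ranges: [-3.1, 3.1], [-0.76, 2.03], [0.27, 2.55], [-1.08, 4.22], [0.17, 2.65], [-2.57, 2.57]. Speed limits (rad/s): [2.79, 2.79, 3.14, 3.14, 3.14, 3.14].

### API

Orientations are given as [roll, pitch, yaw] about the fixed x, y, z axes, in that order (R = Rz(yaw) Ry(pitch) Rx(roll)).
In Python, from bench import robot gives the robot as it stands.
- The arm moves only by the shell command python3 -m inch 'ROWS'. ROWS is text: rows parted by semicolons, each of 5 numbers parted by spaces: the shift along the tool's x, y, z in cm, then the turn about the tool's z in rad, then the closure, from 0 (fully open) to 1 (shut). In form: tx ty tz spin claw; .... A call has 1 to 20 rows; each row is the pose to reach, as a shift and turn from the pose measured when the call began, along the tool's axes at that moment; what a row does not reach only later rows make up. A row lasts 1/12 s, in which the tool goes at most 41.7 mm and 7.16 degrees, less where a joint would pass 70% of its speed; a pose out of reach is approached as far as the arm can. A call with a gripper value outside its range is refused whole. The fingers move at their own pace and stop on an object; the grip force is fixed at half the most. Time passes only in rows, so rows that repeat a pose let the fingers close. It gives the time, the measured TCP pose, the force and the opening at its end, in the units of the state.
- robot.get_obs(): the state, without advancing time (a new reading comes with each control period).
- robot.snapshot(name): name is "scene" or "top" or "wrist"; returns (picture, depth): 384x512x3 uint8, blue, green, red; 384x512 float32, m along the optical axis (not along the pixel's ray), 0 where there is no reading.
- robot.camera_info(name): a dict with "K" (3x3 intrinsics, pixels), "dist" ([k1, k2, p1, p2, k3] as OpenCV has them; the pictures are not rectified), "extrinsics" (4x4, takes a point from world to camera coordinates); the wrist camera has in their place "mount" (4x4, takes a point from camera to tool coordinates, whose origin is the TCP and whose axes are the tool frame's). Camera axes: x right, y down, z forward; pixel columns grow to the right and rows downward; lengths in m; the calibration is good to about 2 mm. A picture is of the moment at which its call begins: read the wrist's pose just before it. camera_info takes no time and is no camera call.
- robot.close_job(): hands the job in, once; it reports no verdict.
The state is a dict: "time": time; "joint_positions": joint angles; "qvel": joint speeds; "joint_torque": joint torques, N m; "tool_pos": TCP position; "ee_rot": TCP orientation; "wrist_force": force on the tool from outside, world axes, zero at the start; "wrist_torque": the same for the moment, N m; "width": finger opening in m.
Only numpy, scipy, OpenCV 4.12 (cv2) and the standard library are available. Lean on these libraries where they do the work, as an engineer would, in place of code of your own. Each camera call takes 0.05 s, during which the arm holds its last target.

## Working session

There is one attempt and no reset: what is moved stays moved. The work goes in short steps, Python scripts to look and compute and a shell command to move; the robot and the scene stay as the last step left them, time stands still between calls to the robot, and variables do not carry over. Pictures are saved under pics/ and viewed, and the job is handed in when it is done.

```bash
mkdir -p pics; ls
cat > h.py <<'E'
import numpy as np, cv2
from bench import robot
from scipy.spatial.transform import Rotation as R
def cam(name,obs=None):
    ci=robot.camera_info(name);K=np.array(ci["K"],float);d=np.array(ci["dist"],float)
    if "extrinsics" in ci:
        T=np.linalg.inv(np.array(ci["extrinsics"]))
    else:
        o=obs or robot.get_obs()
        W=np.eye(4);W[:3,:3]=R.from_euler('xyz',o["ee_rot"]).as_matrix();W[:3,3]=o["tool_pos"]
        T=W@np.array(ci["mount"])
    return K,d,T   # T cam->world
def ray(c,uv,z):
    K,d,T=c
    p=cv2.undistortPoints(np.array(uv,float).reshape(-1,1,2),K,d).reshape(-1,2)
    D=np.c_[p,np.ones(len(p))]@T[:3,:3].T; o=T[:3,3]
    s=(z-o[2])/D[:,2]
    return o+D*s[:,None]
def depthpts(c,uv,dep):
    K,d,T=c
    p=cv2.undistortPoints(np.array(uv,float).reshape(-1,1,2),K,d).reshape(-1,2)
    P=np.c_[p,np.ones(len(p))]*np.array(dep).reshape(-1,1)
    return P@T[:3,:3].T+T[:3,3]
def proj(c,P):
    K,d,T=c;W=np.linalg.inv(T)
    return cv2.projectPoints(np.array(P,float).reshape(-1,1,3),cv2.Rodrigues(W[:3,:3])[0],W[:3,3],K,d)[0].reshape(-1,2)
E
python3 - <<'E'
from h import *
import pickle
o=robot.get_obs();print({k:np.round(v,3) for k,v in o.items()})
for n in ["scene","top","wrist"]:
    o=robot.get_obs();im,dp=robot.snapshot(n);c=cam(n,o)
    np.savez(f"pics/{n}0.npz",im=im,dp=dp,K=c[0],d=c[1],T=c[2])
    cv2.imwrite(f"pics/{n}0.png",cv2.resize(im,None,fx=1.5,fy=1.5))
    print(n,c[0].round(1).tolist(),c[1].round(3),c[2].round(3).tolist())
E
```

```text
pics
{'time': np.float64(0.0), 'joint_positions': array([ 1.238,  0.088,  1.372, -0.   ,  1.684, -0.103]), 'qvel': array([ 0.001,  0.001, -0.001,  0.   ,  0.001, -0.002]), 'joint_torque': array([ 1.0000e-03, -3.4020e+01, -3.0242e+01,  7.2000e-02,  3.3000e-02,
       -0.0000e+00]), 'tool_pos': array([0.125, 0.535, 0.204]), 'ee_rot': array([-3.141e+00,  2.000e-03,  1.341e+00]), 'wrist_force': array([ 0.5  ,  0.546, -0.544]), 'wrist_torque': array([-0.031,  0.033, -0.003]), 'width': np.float64(0.094)}
scene [[466.3, 0.0, 256.1], [0.0, 466.3, 195.8], [0.0, 0.0, 1.0]] [-0.176  0.     0.     0.     0.   ] [[0.768, -0.367, 0.525, -0.465], [-0.641, -0.421, 0.642, -1.216], [-0.014, -0.829, -0.559, 1.075], [0.0, 0.0, 0.0, 1.0]]
top [[375.9, 0.0, 259.3], [0.0, 375.9, 192.4], [0.0, 0.0, 1.0]] [0.01 0.   0.   0.   0.  ] [[0.016, -0.997, 0.076, 0.354], [-1.0, -0.016, -0.009, -0.072], [0.01, -0.076, -0.997, 1.394], [0.0, 0.0, 0.0, 1.0]]
wrist [[338.9, 0.0, 261.2], [0.0, 338.9, 189.8], [0.0, 0.0, 1.0]] [-0.077  0.     0.     0.     0.   ] [[0.228, 0.933, 0.277, 0.044], [0.974, -0.218, -0.067, 0.554], [-0.002, 0.285, -0.959, 0.383], [0.0, 0.0, 0.0, 1.0]]
```

View pics/top0.png

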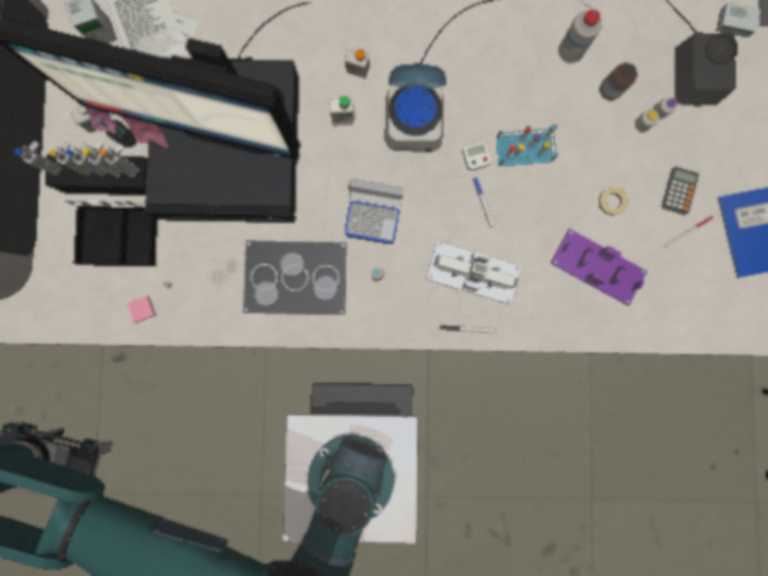

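View pics/scene0.png

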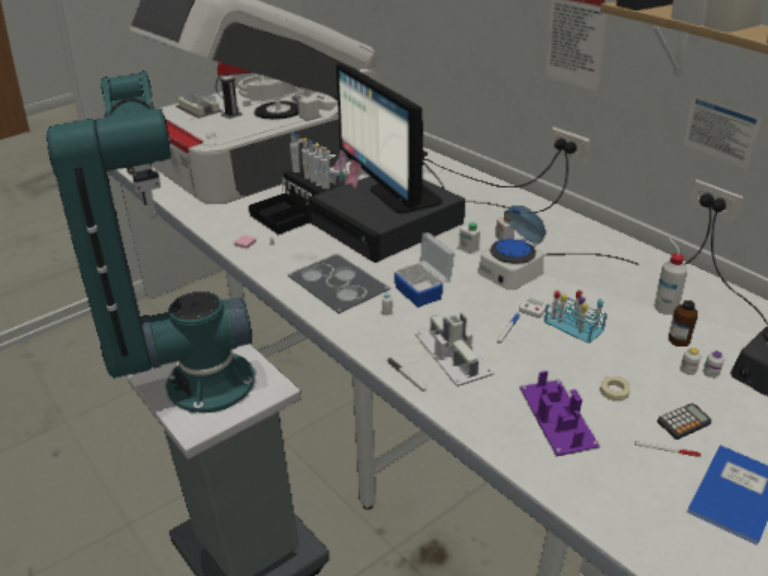

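View pics/wrist0.png

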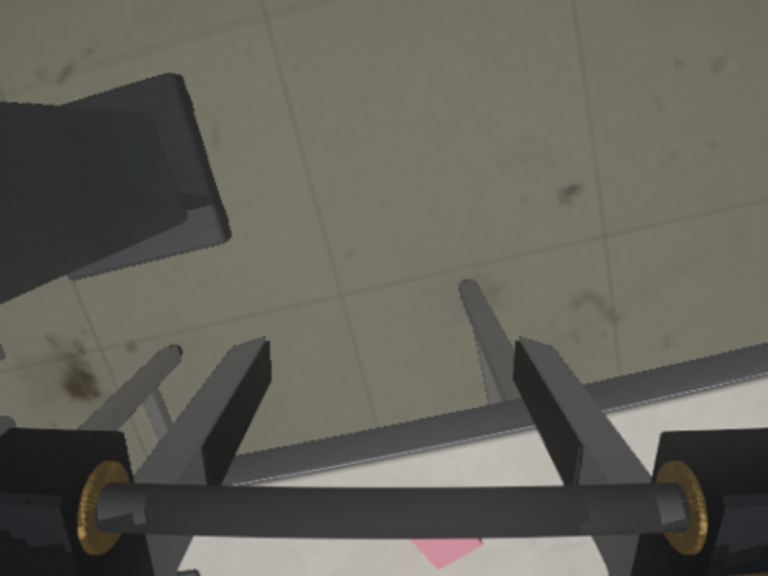

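The top view (1.5x) shows the board at about (296,277), with dishes at (265,293), (292,264) and (326,288). The white/aluminium dock holding the cassette is at (473,273) and the purple look-alike dock is at (600,266). The bottle is at (377,273), the marker at (467,328) and the cup at (168,284). I'll get coarse poses and a close crop to confirm the dock choice.

Run:
```python
from h import *
f=np.load("pics/top0.npz");c=(f["K"],f["d"],f["T"])
q=lambda l,z:ray(c,np.array(l)/1.5,z).round(3).tolist()
print("board corners",q([(245,240),(347,241),(346,314),(244,313)],.006))
print("dishes",q([(265,293),(292,264),(326,288)],.012))
print("rings",q([(264,278),(295,278),(326,278)],.006))
print("dock corners",q([(436,243),(522,267),(513,303),(427,280)],.003))
print("cassette ends",q([(437,259),(519,278)],.054), "block",q([(479,268)],.104))
print("purple",q([(600,266)],.003),"bottle",q([(377,273)],.05),"cup",q([(168,284)],.02))
im=f["im"]
cr=np.hstack([cv2.resize(im[150:225,150:250],None,fx=4,fy=4,interpolation=cv2.INTER_CUBIC),cv2.resize(im[150:225,270:370],None,fx=4,fy=4,interpolation=cv2.INTER_CUBIC)])
cv2.imwrite("pics/crop0.png",cr)
```

```text
board corners [[0.575, 0.274, 0.006], [0.577, 0.021, 0.006], [0.396, 0.02, 0.006], [0.395, 0.27, 0.006]]
dishes [[0.444, 0.219, 0.012], [0.517, 0.155, 0.012], [0.459, 0.07, 0.012]]
rings [[0.482, 0.224, 0.006], [0.483, 0.147, 0.006], [0.484, 0.071, 0.006]]
dock corners [[0.577, -0.2, 0.003], [0.52, -0.415, 0.003], [0.43, -0.392, 0.003], [0.484, -0.179, 0.003]]
cassette ends [[0.53, -0.198, 0.054], [0.487, -0.395, 0.054]] block [[0.504, -0.291, 0.104]]
purple [[0.526, -0.609, 0.003]] bottle [[0.494, -0.055, 0.05]] cup [[0.462, 0.453, 0.02]]
```

View pics/crop0.png

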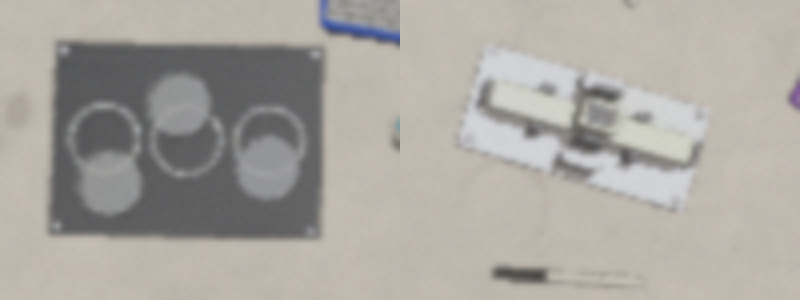

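The light dock carrying the white cassette at (473,273) fits the description, and the purple one at (600,266) doesn't. Board size and ring pitch measure out correctly. Next I move over the board for a wrist view.

```bash
python3 -m inch '-39 45.5 -6 1.34 0; -39 45.5 -6 1.34 0; -39 45.5 -6 1.34 0; -39 45.5 -6 1.34 0; -39 45.5 -6 1.34 0; -39 45.5 -6 1.34 0; -39 45.5 -6 1.34 0; -39 45.5 -6 1.34 0; -39 45.5 -6 1.34 0; -39 45.5 -6 1.34 0; -39 45.5 -6 1.34 0; -39 45.5 -6 1.34 0; -39 45.5 -6 1.34 0; -39 45.5 -6 1.34 0; -39 45.5 -6 1.34 0; -39 45.5 -6 1.34 0; -39 45.5 -6 1.34 0; -39 45.5 -6 1.34 0; -39 45.5 -6 1.34 0'
cat > snap.py <<'E'
import sys
from h import *
def snap(name,tag):
    o=robot.get_obs();im,dp=robot.snapshot(name);c=cam(name,o)
    np.savez(f"pics/{tag}.npz",im=im,dp=dp,K=c[0],d=c[1],T=c[2])
    cv2.imwrite(f"pics/{tag}.png",cv2.resize(im,None,fx=1.5,fy=1.5))
    print(o["time"],o["tool_pos"].round(4),o["ee_rot"].round(4),o["wrist_force"].round(2),o["width"],np.abs(o["qvel"]).max().round(3))
snap(sys.argv[1],sys.argv[2])
E
python3 snap.py wrist w1
```

```text
time: 1.73
tool_pos: [0.4787, 0.053, 0.2651]
ee_rot: [3.14, 0.001, 0.003]
wrist_force: [0.3, -0.2, 0.0]
width: 0.0937
1.7333 [0.4787 0.053  0.2651] [3.1404e+00 8.0000e-04 2.8000e-03] [ 0.33 -0.16  0.01] 0.09370740355194881 0.008
```

View pics/w1.png

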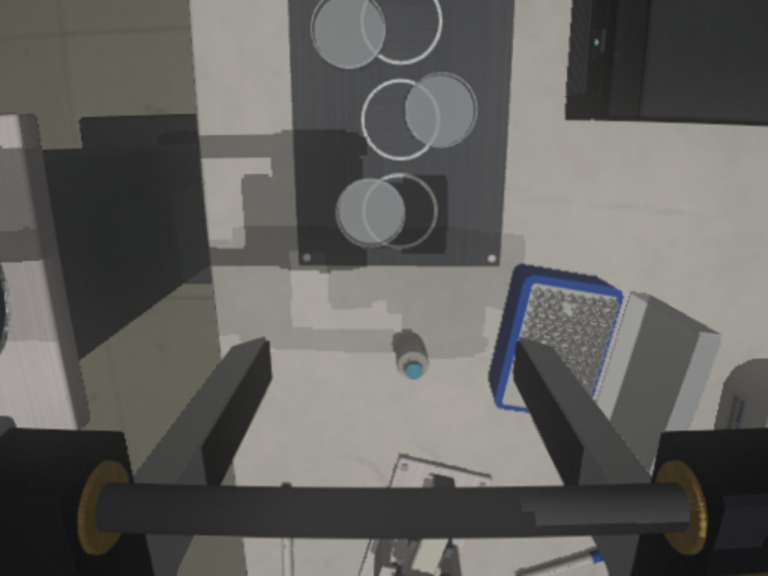

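The wrist view shows the whole row: rings at about (400,22), (400,119) and (400,211), and dishes at (348,30), (441,110) and (371,212). The bottle is at (412,360). Now I'll measure by fitting.

```bash
cat > meas.py <<'E'
import sys
from h import *
f=np.load(f"pics/{sys.argv[1]}.npz");c=(f["K"],f["d"],f["T"])
im=f["im"];g=cv2.cvtColor(im,cv2.COLOR_BGR2GRAY)
x0,x1,y0,y1=[int(v) for v in sys.argv[2:6]]
cr=cv2.resize(im[y0:y1,x0:x1],None,fx=4,fy=4,interpolation=cv2.INTER_CUBIC)
cv2.imwrite(f"pics/{sys.argv[1]}_c.png",cr)
E
python3 meas.py w1 190 345 0 180
python3 - <<'E'
from h import *
f=np.load("pics/w1.npz");g=cv2.cvtColor(f["im"],cv2.COLOR_BGR2GRAY)
print(g[140,200:300:2]);print(g[80,200:345:2]);print(g[20,200:345:2])
E
```

```text
[ 53  54  54  53  52  53  54  52  54  52  53  54 103 120 128 127 127 127
 127 127 128 146 128 128 128 127 128 127 128 128 127 127 128 128 130  71
  54  54  52  53  53  53  52  52  54 121  58  55  54  63]
[ 79  76  77  76  75  75  77  77  75  75  76  75  76  77  73  77  75  75
  76  74 104 173  77  79  81  80  81  80  80  80  80  81  81  81  81  89
 136 128 127 127 127 127 126 128 128 131 146 128 128 128 128 127 128 127
 128 127 128 124 117  79  79  78  80  82  81  80  79  81  82  95 157 155
 156]
[ 77  76  78  83  88 125 126 126 125 126 126 125 126 126 125 125 125 125
 126 125 131 147 126 125 126 126 126 126 134  76  77  77  77  77  77  77
  77  75  76  75  76  76  75  75  75  72 171 101  74  73  74  75  76  76
  75  76  75  75  76  75  76  73  74  76  77  79  77  77  75  79  76 124
 153]
```

View pics/w1_c.png

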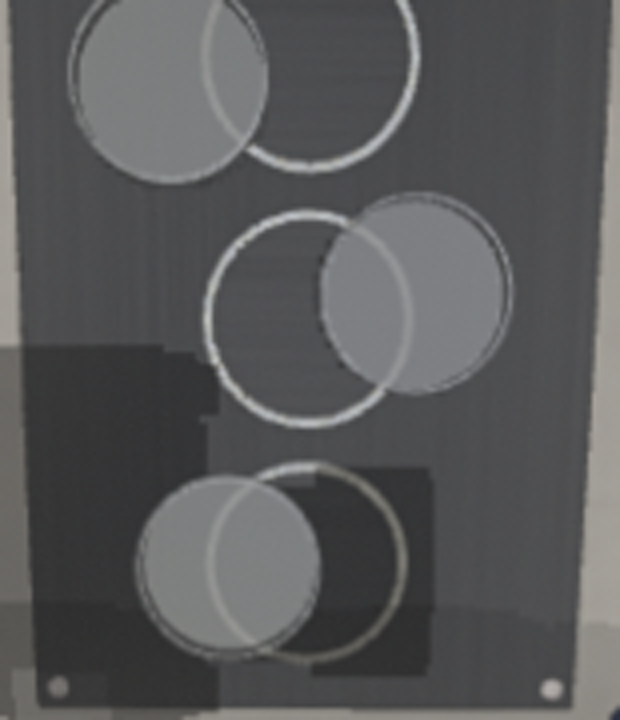

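```bash
cat > fit.py <<'E'
from h import *
from scipy.optimize import least_squares
def circ(P,r=None,loss='soft_l1'):
    P=P[:,:2];c0=P.mean(0)
    if r is None:
        s=least_squares(lambda q:np.hypot(*(P-q[:2]).T)-q[2],[*c0,.03],loss=loss,f_scale=.0007)
        return s.x, np.median(abs(s.fun))
    s=least_squares(lambda q:np.hypot(*(P-q[:2]).T)-r,c0,loss=loss,f_scale=.0007)
    return s.x,np.median(abs(s.fun))
E
python3 - <<'E'
from fit import *
f=np.load("pics/w1.npz");c=(f["K"],f["d"],f["T"]);im=f["im"];dp=f["dp"];g=cv2.cvtColor(im,cv2.COLOR_BGR2GRAY)
print("cam",c[2][:3,3])
for u,v in [(230,20),(297,73),(248,141),(290,20),(250,80),(280,165),(215,60)]:
    print((u,v),g[v,u],dp[v,u],depthpts(c,[(u,v)],[dp[v,u]]).round(4))
m=((g>110)&(g<152)).astype(np.uint8)
b=np.zeros_like(m);b[0:176,196:338]=1;m&=b
m=cv2.morphologyEx(m,cv2.MORPH_OPEN,np.ones((5,5),np.uint8))
n,l,s,_=cv2.connectedComponentsWithStats(m)
for i in range(1,n):
    if s[i,4]<500: continue
    ct=max(cv2.findContours((l==i).astype(np.uint8),cv2.RETR_EXTERNAL,cv2.CHAIN_APPROX_NONE)[0],key=len).reshape(-1,2)
    ct=ct[ct[:,1]>2]
    print(s[i])
    for z in (.007,.018): print(z,[np.round(v,4) for v in circ(ray(c,ct,z))])
# rings
top=cv2.GaussianBlur(g,(3,3),0)
for (u,v) in [(266,14),(266,79),(266,141)]:
    pts=[]
    for a in np.arange(0,2*np.pi,.05):
        rr=np.arange(20,34,.25);uu=u+rr*np.cos(a);vv=v+rr*np.sin(a)
        if vv.min()<2: continue
        pr=cv2.remap(g,uu.astype(np.float32)[None],vv.astype(np.float32)[None],cv2.INTER_LINEAR)[0].astype(float)
        med=np.median(pr);w=np.clip(pr-med-25,0,None)
        if pr.max()-med<40 or np.ptp(pr[[0,-1]])>15: continue
        k=(w*rr).sum()/w.sum();pts.append((u+k*np.cos(a),v+k*np.sin(a)))
    print("ring",len(pts),[np.round(x,4) for x in circ(ray(c,pts,.006))])
for u,v in [(204.6,171.5),(327.5,172.3)]: print("screw",ray(c,[(u,v)],.006).round(4))
E
```

```text
cam [0.47802545 0.13645918 0.44369815]
(230, 20) 125 0.39521044 [[0.4405 0.2172 0.0072]]
(297, 73) 127 0.41305757 [[0.5218 0.1564 0.0067]]
(248, 141) 127 0.43639237 [[0.461  0.0721 0.0075]]
(290, 20) 72 0.39509752 [[0.5119 0.2174 0.0073]]
(250, 80) 80 0.41588244 [[0.4639 0.1478 0.0063]]
(280, 165) 50 0.44618672 [[0.5029 0.0404 0.0068]]
(215, 60) 75 0.4103678 [[0.4211 0.1717 0.005 ]]
[ 210    0   47   46 1758]
0.007 [array([0.4432, 0.2161, 0.0273]), np.float64(0.0004)]
0.018 [array([0.4441, 0.2141, 0.0266]), np.float64(0.0004)]
[ 270   51   46   47 1703]
0.007 [array([0.5162, 0.1551, 0.0276]), np.float64(0.0003)]
0.018 [array([0.5152, 0.1547, 0.0269]), np.float64(0.0003)]
[ 226  119   43   43 1466]
0.007 [array([0.4597, 0.073 , 0.0273]), np.float64(0.0003)]
0.018 [array([0.4602, 0.0746, 0.0266]), np.float64(0.0002)]
ring 51 [array([0.4844, 0.2244, 0.0313]), np.float64(0.0001)]
ring 74 [array([0.4845, 0.1483, 0.0312]), np.float64(0.0)]
ring 30 [array([0.4844, 0.0723, 0.0311]), np.float64(0.0)]
screw [[0.4029 0.0312 0.006 ]]
screw [[0.5664 0.0306 0.006 ]]
```

Ring pitch (76.1 mm) and radius (31.2 mm) match the given sizes. The dish floors have r≈27.4 mm at z≈7 mm, which is plausible. Left dish first: jaws along board x, lowered around it.

```bash
python3 -m inch '-3.55 -16.3 10 0 0; -3.55 -16.3 20 0 0; -3.55 -16.3 20 0 0; -3.55 -16.3 20 0 0; -3.55 -16.3 20 0 0; -3.55 -16.3 20 0 0; -3.55 -16.3 22 0 0; -3.55 -16.3 24 0 0; -3.55 -16.3 25.2 0 0; -3.55 -16.3 25.5 0 0; -3.55 -16.3 25.5 0 0; -3.55 -16.3 25.5 0 0'; python3 snap.py wrist w2
```

```text
time: 2.78
tool_pos: [0.4429, 0.2163, 0.0111]
ee_rot: [3.141, -0.001, 0.004]
wrist_force: [0.3, 0.4, 0.1]
width: 0.094
2.7833 [0.4429 0.2163 0.0111] [ 3.1409e+00 -1.1000e-03  4.1000e-03] [0.3  0.35 0.08] 0.09398890236325204 0.022
```

View pics/w2.png

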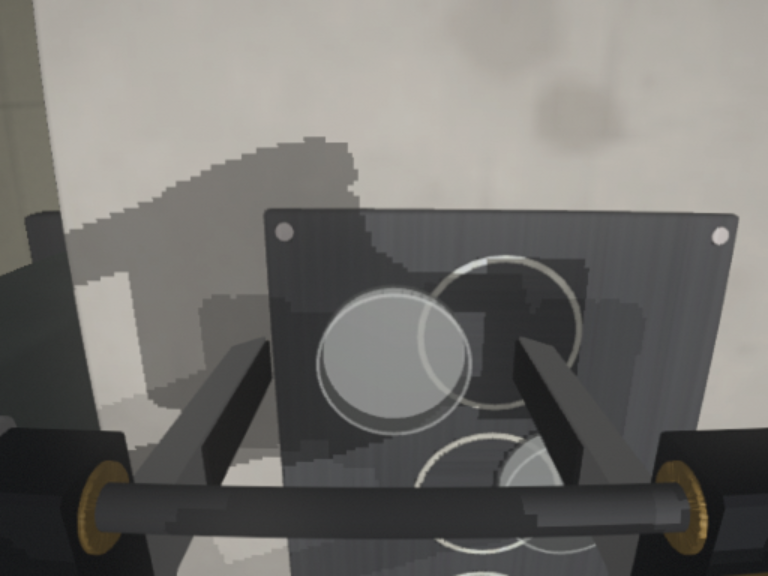

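```bash
python3 - <<'E'
from fit import *
f=np.load("pics/w2.npz");c=(f["K"],f["d"],f["T"])
print("tcp px",proj(c,[[.4429,.2163,.0111],[.4429-.047,.2163,.0111],[.4429+.047,.2163,.0111],[.4429+.047,.2243,.0111]])*1.5)
print("dish floor centre", ray(c,[(394/1.5,355/1.5)],.0075), "rim", ray(c,[(394/1.5,362/1.5)],.018))
E
python3 -m inch '0 0 0.05 0 0.35; 0 0 0.1 0 0.38; 0 0 0.1 0 0.4; 0 0 0.1 0 0.4; 0 0 0.1 0 0.4; 0 0 0.1 0 0.4'
```

```text
tcp px [[393.2016343  360.18803147]
 [271.30647678 359.49293072]
 [514.90768296 360.21071545]
 [516.52847114 341.04833019]]
dish floor centre [[0.44322388 0.21683956 0.0075    ]] rim [[0.44315511 0.2187881  0.018     ]]
time: 3.33
tool_pos: [0.4435, 0.2162, 0.0107]
ee_rot: [3.141, -0.002, 0.003]
wrist_force: [0.5, -0.1, 0.3]
width: 0.0584
```

```bash
python3 -m inch '0.3 -0.05 0.03 0 0.4; 1 -0.2 0.03 0 0.4; 2 -0.4 0.03 0 0.4; 3 -0.6 0.03 0 0.4; 3.7 -0.72 0.03 0 0.4; 4.1 -0.8 0.03 0 0.4; 4.1 -0.8 0.03 0 0.4; 4.1 -0.8 0.03 0 0.4; 4.1 -0.8 0.03 0 0.4';python3 snap.py wrist w3
```

```text
time: 4.08
tool_pos: [0.4853, 0.2245, 0.0107]
ee_rot: [-3.141, -0.004, 0.003]
wrist_force: [0.6, -0.1, 1.4]
width: 0.0565
4.0833 [0.4853 0.2245 0.0107] [-3.1415 -0.0041  0.0034] [ 0.63 -0.1   1.36] 0.05647815646044679 0.009
```

View pics/w3.png

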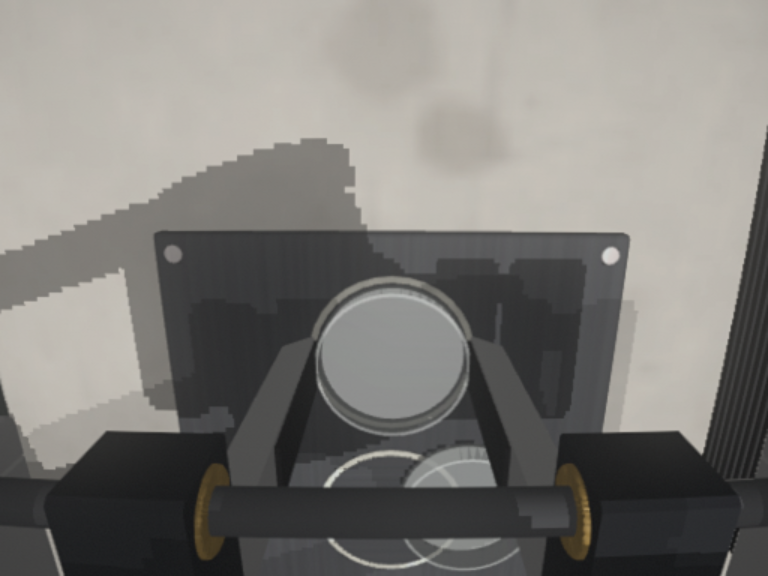

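```bash
cat > chk.py <<'E'
from fit import *
def load(t):
    f=np.load(f"pics/{t}.npz");return f["im"],(f["K"],f["d"],f["T"])
def dishes(t,box,lo=110,hi=158):
    im,c=load(t);g=cv2.cvtColor(im,cv2.COLOR_BGR2GRAY)
    x0,x1,y0,y1=box
    m=((g>lo)&(g<hi)).astype(np.uint8);b=np.zeros_like(m);b[y0:y1,x0:x1]=1;m&=b
    m=cv2.morphologyEx(m,cv2.MORPH_OPEN,np.ones((5,5),np.uint8))
    n,l,s,_=cv2.connectedComponentsWithStats(m)
    for i in range(1,n):
        if s[i,4]<500: continue
        ct=max(cv2.findContours((l==i).astype(np.uint8),cv2.RETR_EXTERNAL,cv2.CHAIN_APPROX_NONE)[0],key=len).reshape(-1,2)
        ct=ct[(ct[:,1]>y0+1)&(ct[:,1]<y1-2)&(ct[:,0]>x0+1)&(ct[:,0]<x1-2)]
        print("dish",s[i],[np.round(v,4) for v in circ(ray(c,ct,.0075))])
def ring(t,u,v,r0,r1,d=25):
    im,c=load(t);g=cv2.cvtColor(im,cv2.COLOR_BGR2GRAY);pts=[]
    for a in np.arange(0,2*np.pi,.05):
        rr=np.arange(r0,r1,.25);uu=u+rr*np.cos(a);vv=v+rr*np.sin(a)
        if vv.min()<2: continue
        pr=cv2.remap(g,uu.astype(np.float32)[None],vv.astype(np.float32)[None],cv2.INTER_LINEAR)[0].astype(float)
        med=np.median(pr);w=np.clip(pr-med-d,0,None)
        if pr.max()-med<d*1.6 or np.ptp(pr[[0,-1]])>15: continue
        k=(w*rr).sum()/w.sum();pts.append((u+k*np.cos(a),v+k*np.sin(a)))
    if len(pts)>8: print("ring",len(pts),[np.round(x,4) for x in circ(ray(c,pts,.006))])
E
python3 - <<'E'
from chk import *
dishes("w3",(205,318,180,290)); ring("w2",333,221,45,62)
im,c=load("w3");cv2.imwrite("pics/w3c.png",cv2.resize(im[170:300,190:340],None,fx=5,fy=5,interpolation=cv2.INTER_CUBIC))
E
```

```text
dish [ 214  199   97   80 5974] [array([0.4848, 0.2233, 0.0264]), np.float64(0.0007)]
ring 19 [array([0.4844, 0.2243, 0.0312]), np.float64(0.0001)]
```

View pics/w3c.png

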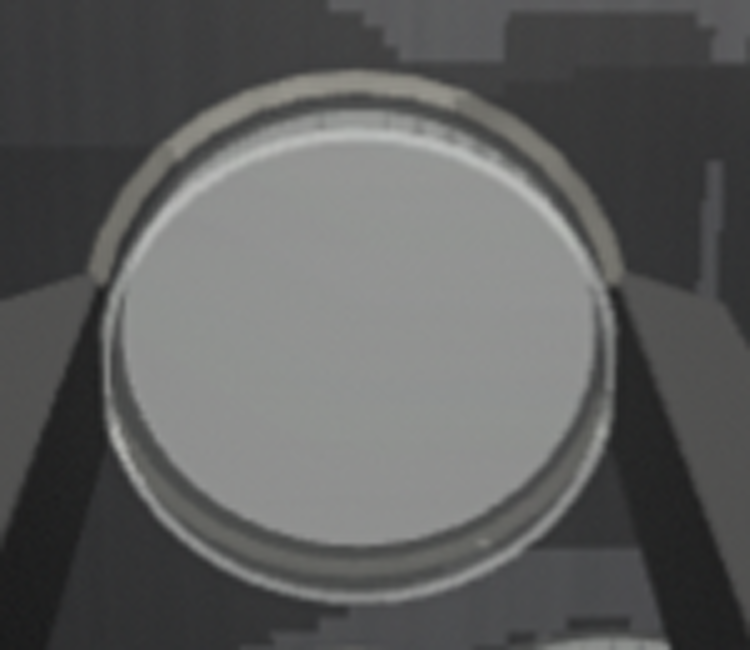

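```bash
cat >> chk.py <<'E'
def floorarc(t,box,lo=110,hi=158,r=.0274):
    im,c=load(t);g=cv2.cvtColor(im,cv2.COLOR_BGR2GRAY)
    x0,x1,y0,y1=box
    m=((g>lo)&(g<hi)).astype(np.uint8);b=np.zeros_like(m);b[y0:y1,x0:x1]=1;m&=b
    m=cv2.morphologyEx(m,cv2.MORPH_OPEN,np.ones((7,7),np.uint8))
    ct=max(cv2.findContours(m,cv2.RETR_EXTERNAL,cv2.CHAIN_APPROX_NONE)[0],key=len).reshape(-1,2)
    cy=(ct[:,1].min()+ct[:,1].max())/2
    ct=ct[ct[:,1]>cy]
    print("floor",[np.round(v,4) for v in circ(ray(c,ct,.0075),r)],[np.round(v,4) for v in circ(ray(c,ct,.0075))])
E
python3 - <<'E'
from chk import *
floorarc("w3",(205,318,180,282)); floorarc("w2",(205,305,180,285))
E
```

```text
floor [array([0.4848, 0.2249]), np.float64(0.0001)] [array([0.4848, 0.225 , 0.0275]), np.float64(0.0001)]
floor [array([0.4423, 0.217 ]), np.float64(0.0005)] [array([0.4402, 0.2119, 0.0228]), np.float64(0.001)]
```

The left dish is within 0.7 mm of its ring, so I release it and go to the middle dish.

```bash
python3 -m inch '0 0 0 0 0.36; 0 0 0 0 0.3; 0 0 0 0 0.1; 0 0 0 0 0; 0 0 -4 0 0; 0 0 -4 0 0; 3.1 6.9 -4 0 0; 3.1 6.9 -4 0 0; 3.1 6.9 -4 0 0; 3.1 6.9 -3 0 0; 3.1 6.9 -1.5 0 0; 3.1 6.9 -0.5 0 0; 3.1 6.9 0 0 0; 3.1 6.9 0 0 0; 3.1 6.9 0 0 0'; python3 snap.py wrist w4
```

```text
time: 5.38
tool_pos: [0.5156, 0.1561, 0.0102]
ee_rot: [3.142, -0.003, 0.004]
wrist_force: [0.3, -1.0, 0.2]
width: 0.0939
5.3833 [0.5156 0.1561 0.0102] [ 3.1415e+00 -2.6000e-03  4.4000e-03] [ 0.35 -1.01  0.25] 0.09391458371662449 0.024
```

View pics/w4.png

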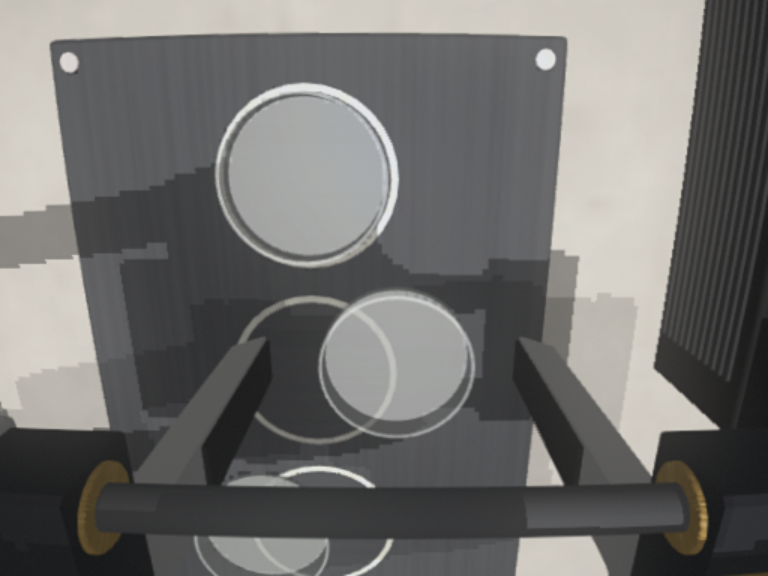

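```bash
python3 - <<'E'
from chk import *
floorarc("w4",(210,318,190,292));dishes("w4",(150,258,60,172),110,190)
ring("w4",211,246,45,62)
E
python3 -m inch '0 0 0 0 0.35; 0 0 0.05 0 0.38; 0 0 0.05 0 0.4; 0 0 0.05 0 0.4; 0 0 0.05 0 0.4; 0 0 0.05 0 0.4'
```

```text
time: 5.93
tool_pos: [0.5164, 0.1561, 0.0106]
ee_rot: [-3.141, -0.004, 0.004]
wrist_force: [0.2, -0.7, -0.3]
width: 0.0581Traceback (most recent call last):
  File "<stdin>", line 2, in <module>
  File "chk.py", line 30, in floorarc
    ct=max(cv2.findContours(m,cv2.RETR_EXTERNAL,cv2.CHAIN_APPROX_NONE)[0],key=len).reshape(-1,2)
       ~~~^^^^^^^^^^^^^^^^^^^^^^^^^^^^^^^^^^^^^^^^^^^^^^^^^^^^^^^^^^^^^^^^^^^^^^^^
ValueError: max() iterable argument is empty
```

Run:
```python
from chk import *
floorarc("w4",(210,318,190,292),140,180);dishes("w4",(150,258,60,172),110,195)
ring("w4",211,246,45,62)
im,c=load("w4");g=cv2.cvtColor(im,cv2.COLOR_BGR2GRAY);print(g[240,215:315:4],g[115,140:270:4])
```

```text
floor [array([0.5186, 0.1586]), np.float64(0.0019)] [array([0.5272, 0.1437, 0.0139]), np.float64(0.0023)]
dish [ 152   61  106  111 9237] [array([0.485 , 0.2246, 0.028 ]), np.float64(0.0004)]
ring 30 [array([0.4844, 0.1484, 0.0312]), np.float64(0.0)]
[ 90 161 161 161 161 162 161 161 162 164 163 182 181 163 164 163 164 163
 163 163 163 162 161 162 126] [ 68 178 115 141 162 164 165 164 165 167 167 167 167 168 169 169 170 170
 170 170 170 171 171 171 171 170 171 171 170 194 169 223 100]
```

```bash
python3 -m inch '-0.3 0.05 0.03 0 0.4; -1 0.2 0.03 0 0.4; -1.8 0.4 0.03 0 0.4; -2.6 0.6 0.03 0 0.4; -3.2 0.7 0.03 0 0.4; -3.2 0.7 0.03 0 0.4; -3.2 0.7 0.03 0 0.4; -3.2 0.7 0.03 0 0.4';python3 snap.py wrist w5
python3 - <<'E'
from chk import *
im,c=load("w5");g=cv2.cvtColor(im,cv2.COLOR_BGR2GRAY);print(g[240,215:315:4])
cv2.imwrite("pics/w5c.png",cv2.resize(im[170:300,190:340],None,fx=5,fy=5,interpolation=cv2.INTER_CUBIC))
for lo,hi in ((110,158),(140,185)):
  try: floorarc("w5",(205,318,180,282),lo,hi)
  except Exception as e: print(e)
E
```

```text
time: 6.6
tool_pos: [0.4832, 0.1487, 0.0105]
ee_rot: [3.141, -0.002, 0.004]
wrist_force: [-3.1, -0.3, 6.1]
width: 0.0566
6.6 [0.4832 0.1487 0.0105] [ 3.1413e+00 -2.1000e-03  4.2000e-03] [-3.05 -0.26  6.11] 0.05658279791241659 0.005
[176 179 179 179 179 180 180 181 180 181 180 180 180 180 181 180 180 181
 181 180 180 179 178 178 146]
max() iterable argument is empty
floor [array([0.4825, 0.1486]), np.float64(0.0001)] [array([0.4825, 0.1486, 0.0274]), np.float64(0.0001)]
```

View pics/w5c.png

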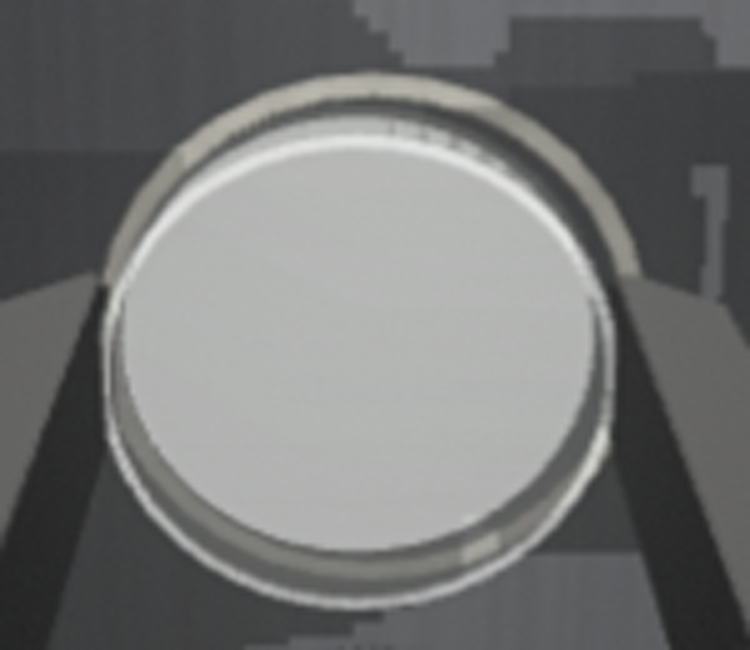

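It's 1.9 mm short in x, so I nudge it.

```bash
python3 -m inch '0.1 0 0 0 0.4; 0.2 0 0 0 0.4; 0.2 0 0 0 0.4; 0.2 0 0 0 0.4; 0.2 0 0 0 0.4';python3 snap.py wrist w6
python3 - <<'E'
from chk import *
floorarc("w6",(205,318,180,282),140,195)
E
```

```text
time: 7.07
tool_pos: [0.4849, 0.1488, 0.0106]
ee_rot: [3.141, -0.001, 0.004]
wrist_force: [-3.2, 0.3, 5.6]
width: 0.057
7.0667 [0.4849 0.1488 0.0106] [ 3.1414e+00 -1.1000e-03  4.3000e-03] [-3.25  0.32  5.57] 0.05696394490534788 0.001
floor [array([0.4843, 0.1486]), np.float64(0.0001)] [array([0.4843, 0.1487, 0.0274]), np.float64(0.0001)]
```

The middle dish is within 0.3 mm. Now the right dish.

```bash
python3 -m inch '0 0 0 0 0.36; 0 0 0 0 0.3; 0 0 0 0 0.1; 0 0 0 0 0; 0 0 -4 0 0; 0 0 -4 0 0; -2.5 7.6 -4 0 0; -2.5 7.6 -4 0 0; -2.5 7.6 -4 0 0; -2.5 7.6 -3 0 0; -2.5 7.6 -1.5 0 0; -2.5 7.6 -0.5 0 0; -2.5 7.6 0 0 0; -2.5 7.6 0 0 0; -2.5 7.6 0 0 0'; python3 snap.py wrist w7
```

```text
time: 8.37
tool_pos: [0.4602, 0.0733, 0.01]
ee_rot: [3.141, -0.0, 0.005]
wrist_force: [1.1, -0.1, -0.8]
width: 0.094
8.3667 [0.4602 0.0733 0.01  ] [ 3.1415e+00 -2.0000e-04  5.3000e-03] [ 1.1  -0.13 -0.79] 0.09404150816516034 0.018
```

View pics/w7.png

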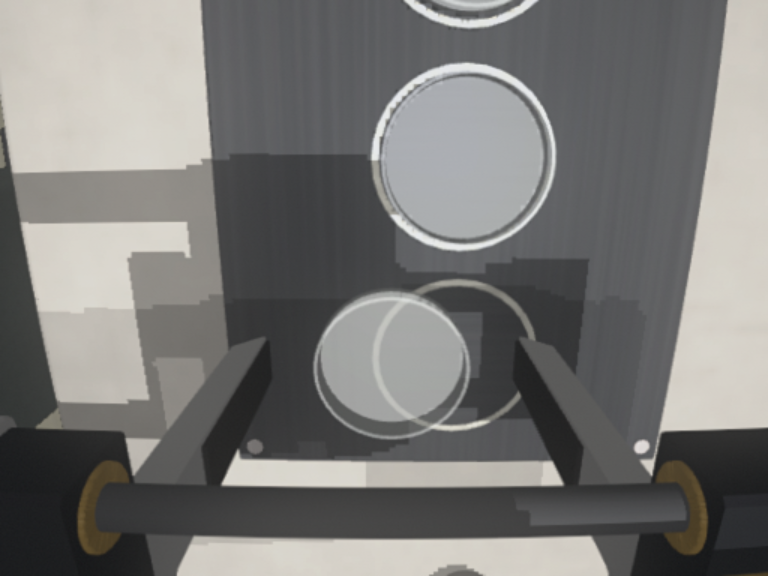

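```bash
python3 -m inch '0 0 0 0 0.35; 0 0 0.05 0 0.38; 0 0 0.05 0 0.4; 0 0 0.05 0 0.4; 0 0 0.05 0 0.4; 0 0 0.05 0 0.4; 0.3 0 0.05 0 0.4; 0.9 0.05 0.05 0 0.4; 1.7 0.1 0.05 0 0.4; 2.45 0.1 0.05 0 0.4; 2.45 0.1 0.05 0 0.4; 2.45 0.1 0.05 0 0.4; 2.45 0.1 0.05 0 0.4';python3 snap.py wrist w8
python3 - <<'E'
from chk import *
floorarc("w8",(205,318,180,282),130,200);ring("w7",304,236,44,62)
im,c=load("w8");cv2.imwrite("pics/w8c.png",cv2.resize(im[170:300,190:340],None,fx=5,fy=5,interpolation=cv2.INTER_CUBIC))
E
```

```text
time: 9.5
tool_pos: [0.4858, 0.0723, 0.0103]
ee_rot: [3.141, -0.002, 0.005]
wrist_force: [1.1, 0.2, 0.5]
width: 0.0565
9.5 [0.4858 0.0723 0.0103] [ 3.1414e+00 -2.4000e-03  5.0000e-03] [1.06 0.16 0.47] 0.056450500212231774 0.01
floor [array([0.4856, 0.0713]), np.float64(0.0003)] [array([0.4856, 0.0713, 0.0274]), np.float64(0.0003)]
ring 35 [array([0.4837, 0.0724, 0.0314]), np.float64(0.0001)]
```

View pics/w8c.png

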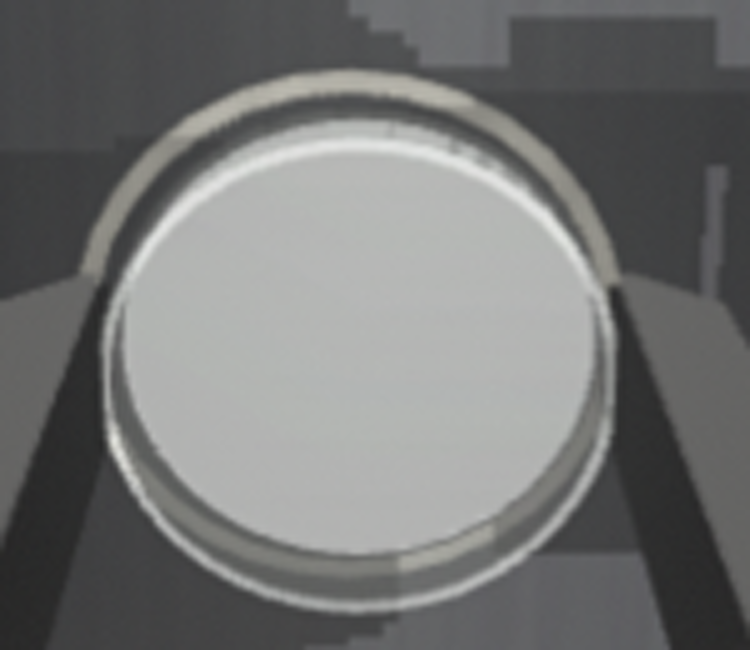

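```bash
python3 -m inch '-0.1 -0.08 0.02 0 0.4; -0.15 -0.1 0.02 0 0.4; -0.15 -0.1 0.02 0 0.4; -0.15 -0.1 0.02 0 0.4; -0.15 -0.1 0.02 0 0.4';python3 snap.py wrist w9
python3 - <<'E'
from chk import *
floorarc("w9",(205,318,180,282),130,200)
E
```

```text
time: 9.97
tool_pos: [0.484, 0.0734, 0.0103]
ee_rot: [3.142, -0.002, 0.005]
wrist_force: [1.1, -0.7, 2.4]
width: 0.0567
9.9667 [0.484  0.0734 0.0103] [ 3.1415e+00 -2.4000e-03  5.2000e-03] [ 1.11 -0.71  2.37] 0.05667683452414078 0.002
floor [array([0.4837, 0.0727]), np.float64(0.0001)] [array([0.4837, 0.0729, 0.0275]), np.float64(0.0001)]
```

```bash
python3 -m inch '0 0 0 0 0.36; 0 0 0 0 0.3; 0 0 0 0 0.1; 0 0 0 0 0; 0 0 -4 0 0; 0 0 -8 0 0; 0 0 -16 0 0; 0 0 -25 0 0; 0 0 -25 0 0; 0 0 -25 0 0; 0 0 -25 0 0; 0 0 -25 0 0; 0 0 -25 0 0';python3 snap.py wrist w10
```

```text
time: 11.1
tool_pos: [0.4833, 0.0734, 0.2597]
ee_rot: [3.142, -0.002, 0.005]
wrist_force: [-0.1, 0.0, -0.3]
width: 0.0938
11.1 [0.4833 0.0734 0.2597] [ 3.1415e+00 -1.8000e-03  5.2000e-03] [-0.07  0.02 -0.32] 0.09378456944300578 0.054
```

View pics/w10.png

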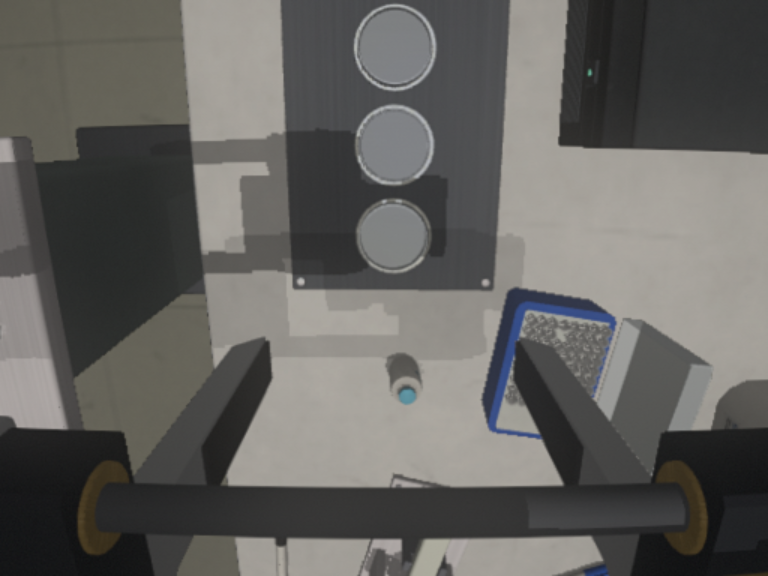

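Run:
```python
from chk import *
im,c=load("w10");g=cv2.cvtColor(im,cv2.COLOR_BGR2GRAY)
cv2.imwrite("pics/w10c.png",cv2.resize(im[0:190,190:340],None,fx=4,fy=3.1,interpolation=cv2.INTER_CUBIC))
m=(g>105).astype(np.uint8);b=np.zeros_like(m);b[0:190,215:310]=1;m&=b
for (u,v) in [(263,31),(263,97),(262.5,157)]:
    # outer edge of ring: radial sub-pixel, last falling half-level
    out=[];fl=[]
    for a in np.arange(0,2*np.pi,.06):
        rr=np.arange(14,36,.2);uu=u+rr*np.cos(a);vv=v+rr*np.sin(a)
        pr=cv2.remap(g,uu.astype(np.float32)[None],vv.astype(np.float32)[None],cv2.INTER_LINEAR)[0].astype(float)
        k=pr[60:].argmax()+60;bg=pr[-8:].mean()
        h=(pr[k]+bg)/2;j=k+np.argmax(pr[k:]<h);out.append((u+rr[j]*np.cos(a),v+rr[j]*np.sin(a)))
        f0=pr[:15].mean();j=np.argmax(abs(pr-f0)>12);fl.append((u+rr[j]*np.cos(a),v+rr[j]*np.sin(a)))
    print("ring outer",[np.round(x,4) for x in circ(ray(c,out,.006))],"floor",[np.round(x,4) for x in circ(ray(c,fl,.0075))])
```

```text
ring outer [array([0.4846, 0.2245, 0.0328]), np.float64(0.0002)] floor [array([0.4845, 0.2242, 0.0276]), np.float64(0.0002)]
ring outer [array([0.4848, 0.148 , 0.0331]), np.float64(0.0002)] floor [array([0.4852, 0.149 , 0.0282]), np.float64(0.0004)]
ring outer [array([0.491 , 0.0706, 0.0399]), np.float64(0.002)] floor [array([0.4836, 0.0732, 0.0275]), np.float64(0.0002)]
```

View pics/w10c.png

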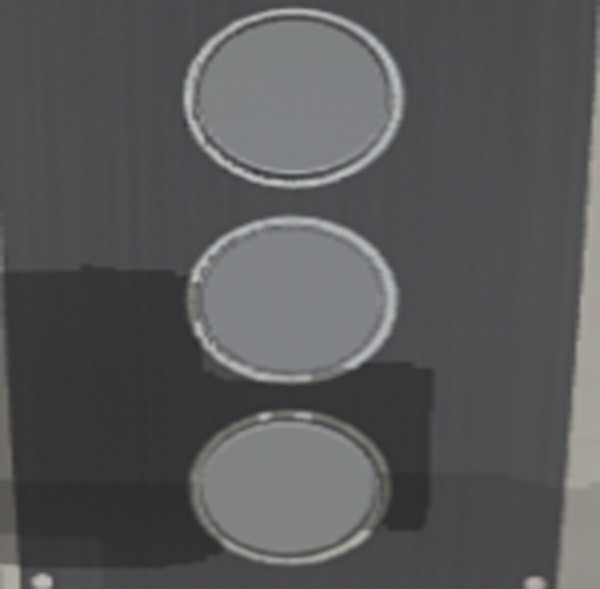

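All three dishes sit inside their rings within about 1 mm, with rings visible evenly around them at (394,47), (394,145) and (394,236). Now I move to view the cassette.

```bash
python3 -m inch '0 44 0 0.245 0; 0 44 0 0.245 0; 0 44 0 0.245 0; 0 44 0 0.245 0; 0 44 0 0.245 0; 0 44 0 0.245 0; 0 44 0 0.245 0; 0 44 0 0.245 0; 0 44 0 0.245 0; 0 44 0 0.245 0; 0 44 0 0.245 0; 0 44 0 0.245 0; 0 44 0 0.245 0; 0 44 0 0.245 0; 0 44 0 0.245 0';python3 snap.py wrist w11
```

```text
time: 12.4
tool_pos: [0.485, -0.365, 0.2576]
ee_rot: [-3.141, 0.002, -0.238]
wrist_force: [-0.3, 0.1, 0.5]
width: 0.0939
12.4 [ 0.485  -0.365   0.2576] [-3.1408e+00  2.3000e-03 -2.3820e-01] [-0.26  0.14  0.45] 0.09394288264667586 0.014
```

View pics/w11.png

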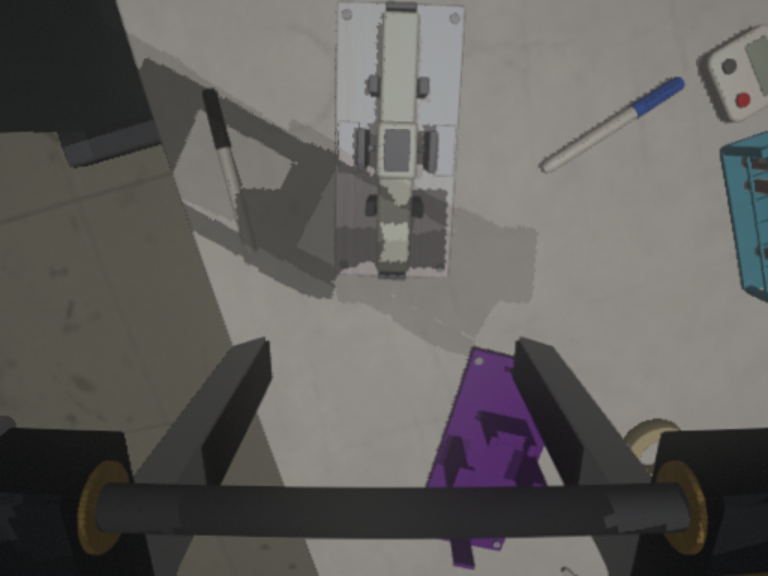

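The whole dock is in view. The block top is at about (397,150), the bar runs from (402,10) to (393,275), and the purple dock is separate at (490,450). I'll refine the cassette pose.

Run:
```python
from chk import *
im,c=load("w11");dp=np.load("pics/w11.npz")["dp"]
cv2.imwrite("pics/w11c.png",cv2.resize(im[0:190,215:315],None,fx=6,fy=3.1,interpolation=cv2.INTER_CUBIC))
cv2.imwrite("pics/w11d.png",cv2.resize(im[70:130,230:310],None,fx=9,fy=9,interpolation=cv2.INTER_CUBIC))
for u,v in [(265,100),(267,30),(265,165),(242,100),(288,100),(265,84)]: print((u,v),depthpts(c,[(u,v)],[dp[v,u]]).round(4))
```

```text
(265, 100) [[ 0.5052 -0.2938  0.1048]]
(267, 30) [[ 0.5243 -0.2255  0.0528]]
(265, 165) [[ 0.4884 -0.3659  0.0552]]
(242, 100) [[ 0.4842 -0.2886  0.1086]]
(288, 100) [[ 0.5263 -0.2987  0.1086]]
(265, 84) [[ 0.5087 -0.2794  0.103 ]]
```

View pics/w11c.png

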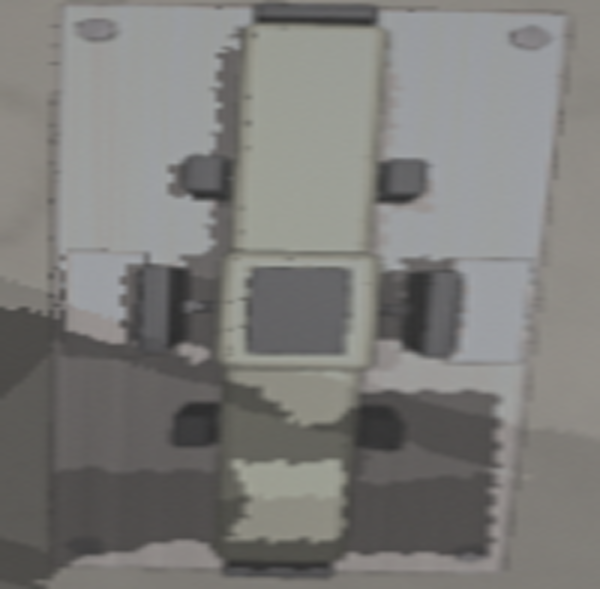

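View pics/w11d.png

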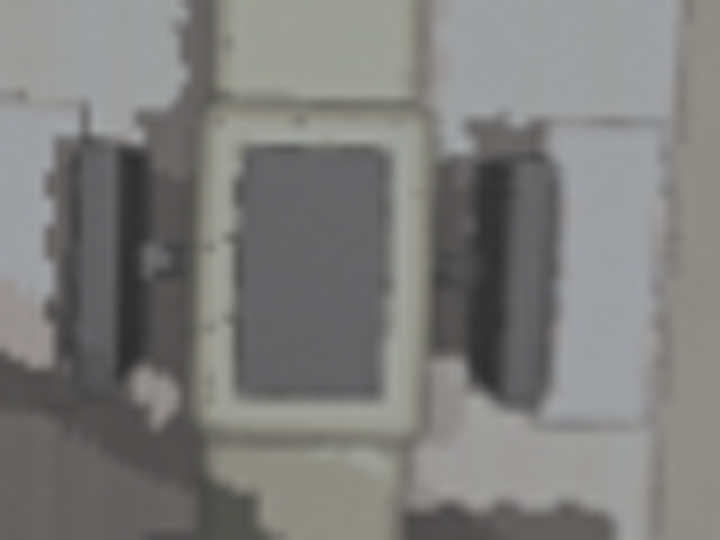

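Run:
```python
from chk import *
im,c=load("w11")
A=lambda l,sx,sy,ox,oy:np.array([((u+.5)/sx-.5+ox,(v+.5)/sy-.5+oy) for u,v in l])
b=ray(c,A([(208,103),(430,103),(420,434),(198,437)],9,9,230,70),.104)
print("block",b.round(4).tolist(),"c",b.mean(0).round(4),"w,h",np.linalg.norm(b[0]-b[1]),np.linalg.norm(b[1]-b[2]))
d=b[0]+b[1]-b[2]-b[3];print("yaw block",-np.arctan2(d[0],d[1]))
e=ray(c,A([(248,26),(386,26),(335,552),(218,552)],6,3.1,215,0),.054)
print("bar",e.round(4).tolist(),e.mean(0).round(4),"len",np.linalg.norm((e[0]+e[1]-e[2]-e[3])/2))
d=e[0]+e[1]-e[2]-e[3];print("yaw bar",-np.arctan2(d[0],d[1]))
k=ray(c,A([(97,140),(97,390),(530,155),(530,400)],9,9,230,70),.110)
print("catch",k.round(4).tolist(),k.mean(0).round(4));d=k[2]+k[3]-k[0]-k[1];print(np.arctan2(d[1],d[0]),np.linalg.norm(d)/2)
p=ray(c,A([(62,5),(567,12),(505,572),(50,563)],6,3.1,215,0),.006)
print("plate",p.round(4).tolist(),p.mean(0).round(4));d=p[0]+p[1]-p[2]-p[3];print(-np.arctan2(d[0],d[1]),np.linalg.norm(d)/2)
```

```text
block [[0.498, -0.2741, 0.104], [0.5206, -0.2795, 0.104], [0.5119, -0.3126, 0.104], [0.4886, -0.3073, 0.104]] c [ 0.5048 -0.2934  0.104 ] w,h 0.023208795701718042 0.034254898188074985
yaw block -0.2667679714836799
bar [[0.5181, -0.2019, 0.054], [0.5413, -0.2075, 0.054], [0.491, -0.3823, 0.054], [0.4689, -0.377, 0.054]] [ 0.5048 -0.2922  0.054 ] len 0.18185181755942778
yaw bar -0.27711375762360096
catch [[0.4862, -0.2751, 0.11], [0.4798, -0.2997, 0.11], [0.5292, -0.2871, 0.11], [0.5238, -0.3114, 0.11]] [ 0.5047 -0.2933  0.11  ]
-0.265940643549555 0.04506292844642375
plate [[0.4866, -0.1757, 0.006], [0.5812, -0.2011, 0.006], [0.5236, -0.4119, 0.006], [0.4274, -0.3846, 0.006]] [ 0.5047 -0.2933  0.006 ]
-0.2713987299000833 0.21785663283729442
```

Block, bar, catches and plate agree: centre (0.5048, -0.2933), yaw about -0.27. Approaching with open jaws.

```bash
python3 -m inch '0.2 -7.4 0 0.032 0; 0.2 -7.4 0 0.032 0; 0.2 -7.4 4 0.032 0; 0.2 -7.4 8 0.032 0; 0.2 -7.4 10 0.032 0; 0.2 -7.4 12 0.032 0; 0.2 -7.4 12 0.032 0; 0.2 -7.4 12 0.032 0';python3 snap.py wrist w12
```

```text
time: 13.12
tool_pos: [0.504, -0.2919, 0.1377]
ee_rot: [-3.141, 0.003, -0.268]
wrist_force: [-0.2, -0.3, 1.2]
width: 0.0938
13.1167 [ 0.504  -0.2919  0.1377] [-3.1406  0.0034 -0.2683] [-0.15 -0.35  1.21] 0.09375388813389396 0.066
```

View pics/w12.png

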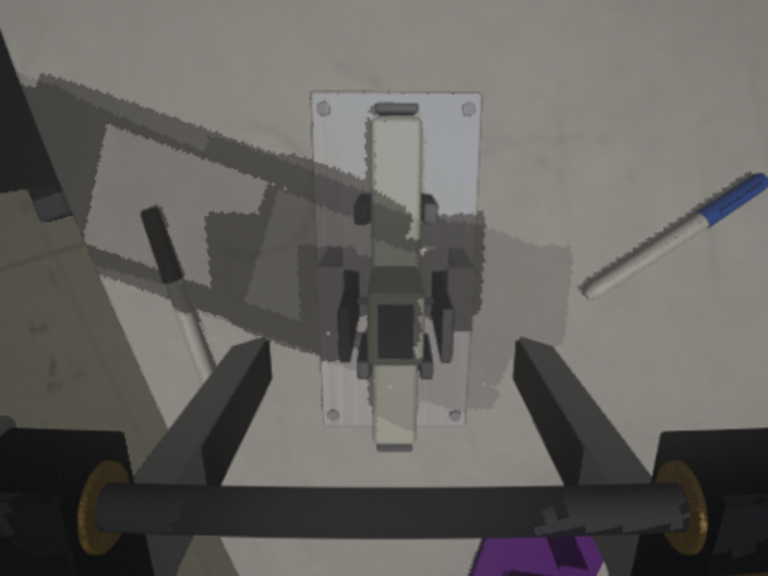

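```bash
python3 - <<'E'
from chk import *
im,c=load("w12")
print(ray(c,np.array([(396,331)])/1.5,.104), proj(c,[[.5048,-.2933,.104]])*1.5)
E
python3 -m inch '0.1 0.1 2 0 0; 0.1 0.1 4 0 0; 0.1 0.1 5.5 0 0; 0.1 0.1 6.5 0 0; 0.1 0.1 6.65 0 0; 0.1 0.1 6.65 0 0; 0.1 0.1 6.65 0 0';python3 snap.py wrist w13
```

```text
[[ 0.50487141 -0.29370896  0.104     ]] [[395.6061626  330.21838197]]
time: 13.75
tool_pos: [0.5066, -0.2948, 0.0749]
ee_rot: [3.14, -0.003, -0.269]
wrist_force: [0.1, 0.6, 0.6]
width: 0.0936
13.75 [ 0.5066 -0.2948  0.0749] [ 3.1402e+00 -2.9000e-03 -2.6860e-01] [0.08 0.63 0.6 ] 0.09363236930266004 0.006
```

View pics/w13.png

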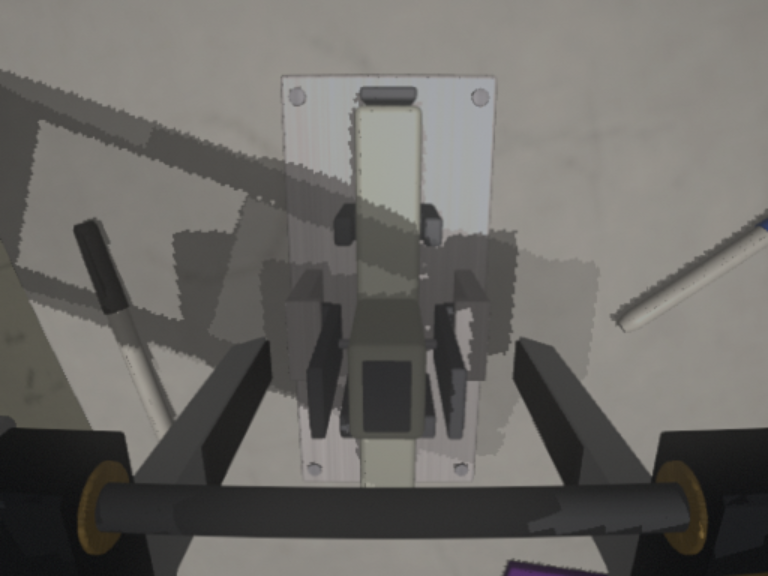

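```bash
python3 -m inch '-0.15 -0.05 0.3 0 0; -0.15 -0.05 0.35 0 0; -0.15 -0.05 0.35 0 0; -0.15 -0.05 0.35 0 0';python3 snap.py wrist w14
python3 - <<'E'
from chk import *
im,c=load("w14")
cv2.imwrite("pics/w14c.png",cv2.resize(im[170:320,170:350],None,fx=4,fy=4,interpolation=cv2.INTER_CUBIC))
print(proj(c,[[.5048,-.2935,.104]]))
E
```

```text
time: 14.13
tool_pos: [0.5054, -0.294, 0.0717]
ee_rot: [3.14, -0.003, -0.269]
wrist_force: [-0.0, 0.5, 0.4]
width: 0.0942
14.1333 [ 0.5054 -0.294   0.0717] [ 3.14   -0.0035 -0.2686] [-0.02  0.47  0.43] 0.09418556662753813 0.003
[[261.00783687 267.64918376]]
```

View pics/w14c.png

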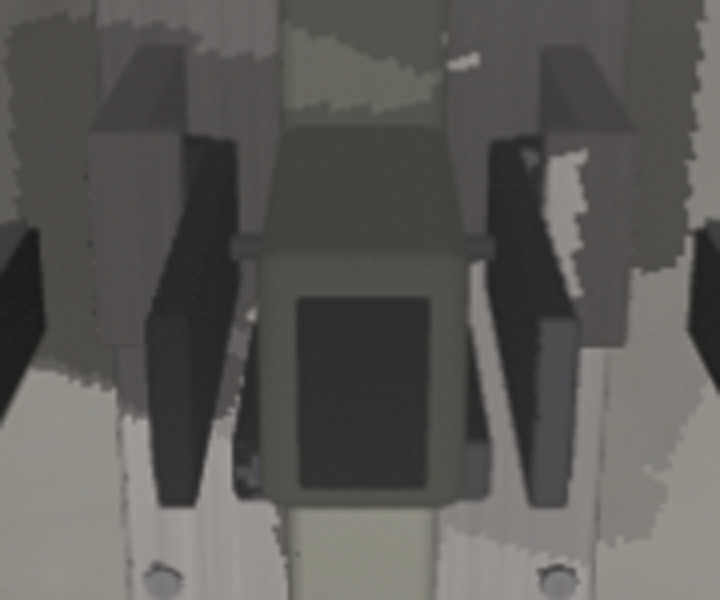

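Catches are centred between the fingers, about 12 mm above the lips. Closing.

```bash
python3 -m inch '0 -0.05 0 0 0.4; 0 -0.05 0 0 0.48; 0 -0.05 0 0 0.6; 0 -0.05 0 0 0.8; 0 -0.05 0 0 1; 0 -0.05 0 0 1; 0 -0.05 0 0 1; 0 -0.05 0 0 1; 0 -0.05 0 0 1';python3 snap.py wrist w15
```

```text
time: 14.93
tool_pos: [0.5055, -0.2935, 0.0717]
ee_rot: [3.14, -0.003, -0.269]
wrist_force: [-0.5, 0.4, 2.1]
width: 0.0377
14.9333 [ 0.5055 -0.2935  0.0717] [ 3.1401 -0.0033 -0.2687] [-0.53  0.43  2.08] 0.03767087984628927 0.047
```

View pics/w15.png

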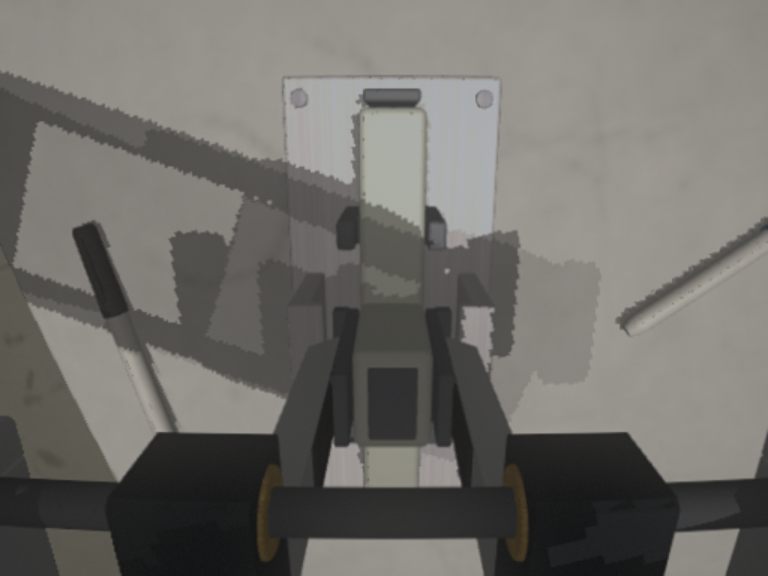

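The opening is 37.7 mm, so both catches are fully pinched. Lifting straight up.

```bash
python3 -m inch '0 0 -0.3 0 1; 0 0 -0.8 0 1; 0 0 -1.5 0 1; 0 0 -2.5 0 1; 0 0 -3.5 0 1; 0 0 -4.5 0 1; 0 0 -6 0 1; 0 0 -8 0 1; 0 0 -10 0 1; 0 0 -11 0 1; 0 0 -11 0 1; 0 0 -11 0 1';python3 snap.py wrist w16
```

```text
time: 15.98
tool_pos: [0.5055, -0.2935, 0.183]
ee_rot: [3.139, -0.005, -0.269]
wrist_force: [-0.8, 1.0, -2.9]
width: 0.036
15.9833 [ 0.5055 -0.2935  0.183 ] [ 3.1392 -0.0054 -0.2686] [-0.77  0.99 -2.85] 0.0359891415134817 0.046
```

View pics/w16.png

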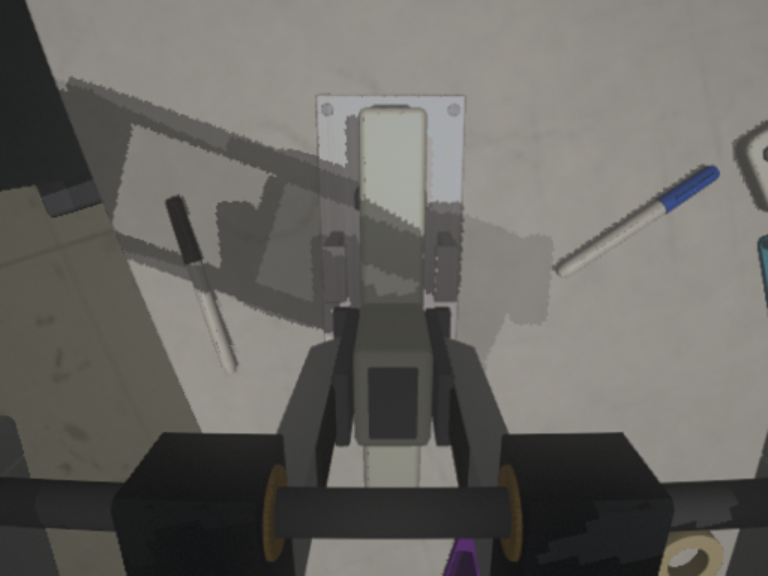

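```bash
cat > held.py <<'E'
import sys
from chk import *
def held(t,bar=(246,280,76,190),blk=None):
    f=np.load(f"pics/{t}.npz");im,dp=f["im"],f["dp"];ci=robot.camera_info("wrist");M=np.array(ci["mount"])
    c=(f["K"],f["d"],M)   # cam->tool
    x0,x1,y0,y1=bar
    uv=np.array([(u,v) for v in range(y0,y1,2) for u in range(x0,x1,2)]);P=depthpts(c,uv,[dp[v,u] for u,v in uv])
    A=np.c_[P[:,:2],np.ones(len(P))];s=np.linalg.lstsq(A,P[:,2],rcond=None)[0];print("bar top plane dz/dx,dz/dy,z0 (tool)",s.round(4),"res",np.std(A@s-P[:,2]).round(4))
    return c,im,dp,s
if __name__=="__main__":
    c,im,dp,s=held(sys.argv[1])
    cv2.imwrite(f"pics/{sys.argv[1]}d.png",cv2.resize(im[60:310,200:325],None,fx=5,fy=2.4,interpolation=cv2.INTER_CUBIC))
    g=cv2.cvtColor(im,cv2.COLOR_BGR2GRAY);m=(g[240:300,240:285]<60).astype(np.uint8)
    ct=max(cv2.findContours(m,cv2.RETR_EXTERNAL,cv2.CHAIN_APPROX_NONE)[0],key=cv2.contourArea);r=cv2.minAreaRect(ct);print("inner rect",r)
    u,v=r[0][0]+240,r[0][1]+240;print(u,v,dp[int(v),int(u)],"block top centre in tool",depthpts(c,[(u,v)],[dp[int(v),int(u)]]).round(4))
    for v in (85,110,140,170,190): 
        row=g[v,225:300].astype(int);d=np.abs(np.diff(row));print(v,[(i+225.5,row[i+1]-row[i]) for i in np.where(d>14)[0]])
E
python3 held.py w16
```

```text
bar top plane dz/dx,dz/dy,z0 (tool) [0.0071 0.0178 0.0194] res 0.0064
inner rect ((21.5, 28.5), (47.0, 33.0), 90.0)
261.5 268.5 0.16370635 block top centre in tool [[-0.0004  0.     -0.0326]]
85 [(np.float64(230.5), np.int64(-48)), (np.float64(239.5), np.int64(30)), (np.float64(282.5), np.int64(-18)), (np.float64(284.5), np.int64(28))]
110 [(np.float64(227.5), np.int64(34)), (np.float64(229.5), np.int64(-48)), (np.float64(239.5), np.int64(21)), (np.float64(240.5), np.int64(16)), (np.float64(284.5), np.int64(20))]
140 [(np.float64(256.5), np.int64(-17)), (np.float64(258.5), np.int64(28)), (np.float64(259.5), np.int64(20)), (np.float64(281.5), np.int64(-19)), (np.float64(282.5), np.int64(-29))]
170 [(np.float64(282.5), np.int64(-15))]
190 []
```

View pics/w16d.png

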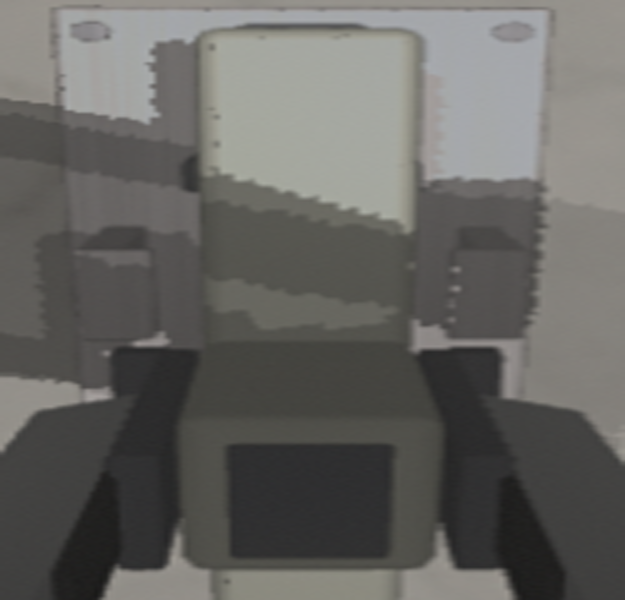

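```bash
cat >> held.py <<'E'
def tilt(t):
    f=np.load(f"pics/{t}.npz");dp=f["dp"];c=(f["K"],f["d"],np.array(robot.camera_info("wrist")["mount"]))
    uv=np.array([(u,v) for v in range(77,196) for u in range(246,278)]);P=depthpts(c,uv,[dp[v,u] for u,v in uv])
    P=P[np.abs(P[:,2]-np.median(P[:,2]))<.01]
    s=least_squares(lambda q:P[:,:2]@q[:2]+q[2]-P[:,2],[0,0,.02],loss='soft_l1',f_scale=.001).x
    print("n",len(P),"y range",P[:,1].min().round(3),P[:,1].max().round(3),"plane",s.round(4))
    for v in (80,110,140,170,190): print(v,depthpts(c,[(262,v)],[np.median(dp[v-2:v+3,258:266])]).round(4))
E
python3 - <<'E'
from held import *
tilt("w16")
# bar mid-line at several rows -> yaw
f=np.load("pics/w16.npz");c=(f["K"],f["d"],np.array(robot.camera_info("wrist")["mount"]))
A=lambda l:np.array([((u+.5)/5-.5+200,(v+.5)/2.4-.5+60) for u,v in l])
D=np.linalg.norm
p=cv2.undistortPoints(A([(200,45),(422,45),(203,330),(413,330),(310,30)]).reshape(-1,1,2),c[0],c[1]).reshape(-1,2)
r=ray(c,A([(200,45),(422,45),(203,330),(413,330),(310,30)]),.0177);print(r.round(4))
E
```

```text
n 3795 y range -0.09 -0.021 plane [0.0064 0.0033 0.0188]
80 [[-0.     -0.0885  0.0185]]
110 [[-0.     -0.072   0.0184]]
140 [[-0.     -0.0549  0.0186]]
170 [[-0.     -0.0369  0.0188]]
190 [[ 0.     -0.0244  0.0189]]
[[-0.0125 -0.0893  0.0177]
 [ 0.0122 -0.0893  0.0177]
 [-0.0133 -0.0202  0.0177]
 [ 0.0123 -0.0202  0.0177]
 [-0.0003 -0.0926  0.0177]]
```

The cassette is held level: tilt about 0.003 rad, block centre within 0.5 mm of the tool axis, and weight about 2.9 N. Next, a smooth carry at height (pin tips at z≈0.127, above the 58 mm bottle).

```bash
python3 -m inch '-0.14 -0.4 0 0 1; -0.4 -1.3 0 -0.01 1; -1 -3 0 -0.02 1; -1.8 -5.5 0 -0.035 1; -2.7 -8.4 0 -0.053 1; -3.7 -11.3 0 -0.07 1; -4.7 -14.3 0 -0.09 1; -5.6 -17.2 0 -0.11 1; -6.6 -20.2 0 -0.127 1; -7.5 -23 0 -0.146 1; -8.5 -26 0 -0.165 1; -9.5 -29 0 -0.183 1; -10.4 -32 0 -0.2 1; -11.4 -35 0 -0.22 1; -12.2 -37.5 0 -0.236 1; -12.9 -39.5 0 -0.25 1; -13.4 -41 0 -0.26 1; -13.7 -41.9 0 -0.265 1; -13.75 -42.1 0 -0.266 1; -13.75 -42.1 0 -0.266 1';python3 snap.py wrist w17
```

```text
time: 17.7
tool_pos: [0.4836, 0.1496, 0.1799]
ee_rot: [3.139, -0.001, -0.001]
wrist_force: [-0.3, -0.4, -2.3]
width: 0.0359
17.7 [0.4836 0.1496 0.1799] [ 3.1389e+00 -1.1000e-03 -1.5000e-03] [-0.32 -0.37 -2.26] 0.03594004775661547 0.029
```

View pics/w17.png

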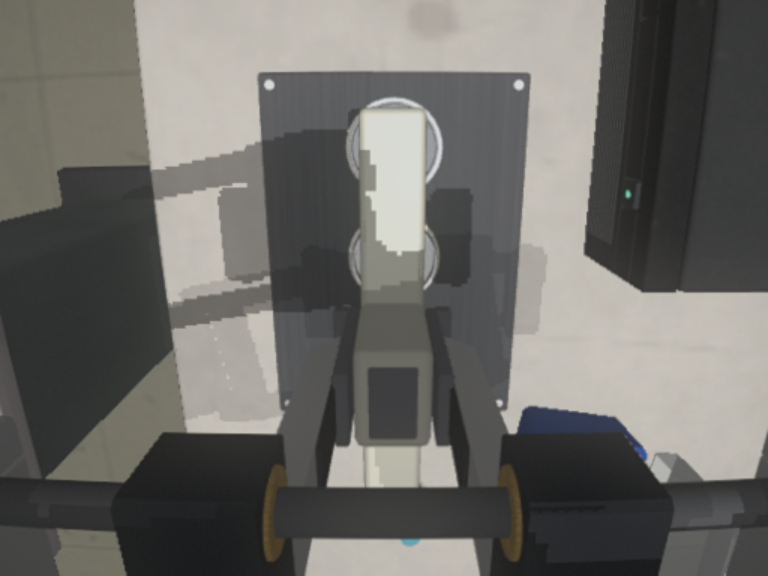

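```bash
python3 -m inch '0.05 0.05 0.5 0 1; 0.1 0.1 1.5 0 1; 0.1 0.1 3 0 1; 0.1 0.1 4.5 0 1; 0.1 0.1 5.8 0 1; 0.1 0.1 6.8 0 1; 0.1 0.1 7.4 0 1; 0.1 0.1 7.6 0 1; 0.1 0.1 7.6 0 1; 0.1 0.1 7.6 0 1; 0.1 0.1 7.6 0 1';python3 snap.py wrist w18; python3 snap.py scene s18;python3 - <<'E'
from held import *
tilt("w18")
im,c=load("s18");cv2.imwrite("pics/s18c.png",cv2.resize(im[130:250,160:310],None,fx=5,fy=5,interpolation=cv2.INTER_CUBIC))
E
```

```text
time: 18.67
tool_pos: [0.4856, 0.1478, 0.1051]
ee_rot: [3.139, -0.003, -0.003]
wrist_force: [-1.0, -1.0, -2.0]
width: 0.0355
18.6667 [0.4856 0.1478 0.1051] [ 3.1391e+00 -3.4000e-03 -2.7000e-03] [-1.   -0.97 -1.98] 0.03551276408373604 0.003
18.7167 [0.4856 0.1478 0.1051] [ 3.1391e+00 -3.4000e-03 -2.5000e-03] [ 0.78 -0.11 -2.03] 0.03586325495187038 0.003
n 3797 y range -0.09 -0.021 plane [0.0057 0.0032 0.0187]
80 [[-0.0001 -0.0886  0.0186]]
110 [[-0.     -0.0722  0.0185]]
140 [[-0.     -0.055   0.0183]]
170 [[-0.     -0.037   0.0187]]
190 [[-0.     -0.0246  0.0186]]
```

View pics/w18.png

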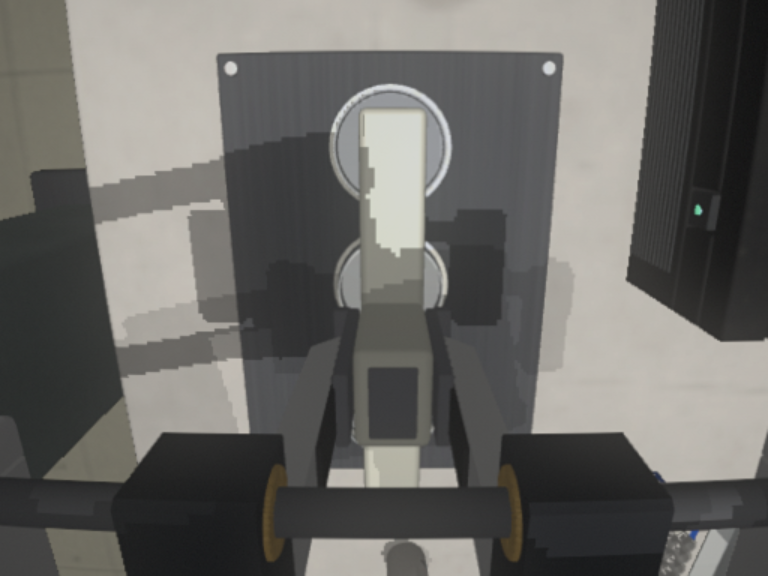

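View pics/s18c.png

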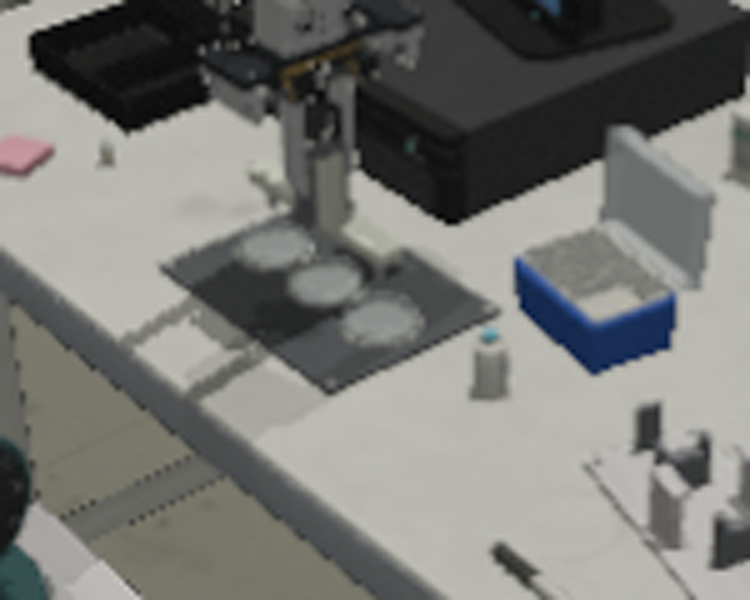

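```bash
python3 -m inch '-0.05 -0.05 0.05 0 1; -0.08 -0.09 0.1 0 1; -0.08 -0.09 0.1 0 1; -0.08 -0.09 0.1 0 1; -0.08 -0.09 0.1 0 1; -0.08 -0.09 0.1 0 1';python3 snap.py wrist w19; python3 snap.py top t19
python3 - <<'E'
from held import *
im,c=load("w19");g=cv2.cvtColor(im,cv2.COLOR_BGR2GRAY)
u,v=260.5,97
out=[]
for a in np.arange(0,2*np.pi,.05):
    if .9<a<2.3: continue   # bar side
    rr=np.arange(30,50,.2);uu=u+rr*np.cos(a);vv=v+rr*np.sin(a)
    pr=cv2.remap(g,uu.astype(np.float32)[None],vv.astype(np.float32)[None],cv2.INTER_LINEAR)[0].astype(float)
    k=pr.argmax();h=(pr[k]+pr[-8:].mean())/2;j=k+np.argmax(pr[k:]<h)
    out.append((u+rr[j]*np.cos(a),v+rr[j]*np.sin(a)))
print("left ring outer now",[np.round(x,4) for x in circ(ray(c,out,.006))])
f=np.load("pics/w19.npz");ct=(f["K"],f["d"],np.array(robot.camera_info("wrist")["mount"]))
A=np.array([(u,g[v,:]) for u,v in []])
tilt("w19")
cv2.imwrite("pics/w19d.png",cv2.resize(im[30:310,200:325],None,fx=5,fy=2.1,interpolation=cv2.INTER_CUBIC))
im,c=load("t19");cv2.imwrite("pics/t19c.png",cv2.resize(im[140:240,90:380],None,fx=2.7,fy=2.7,interpolation=cv2.INTER_CUBIC))
E
```

```text
time: 19.27
tool_pos: [0.4847, 0.1488, 0.104]
ee_rot: [3.139, -0.003, -0.002]
wrist_force: [0.1, -0.1, -2.9]
width: 0.0361
19.2667 [0.4847 0.1488 0.104 ] [ 3.139e+00 -3.200e-03 -2.400e-03] [ 0.07 -0.07 -2.94] 0.03607648520634374 0.001
19.3167 [0.4847 0.1487 0.104 ] [ 3.139e+00 -3.100e-03 -2.500e-03] [-0.01  0.31 -2.12] 0.0358566760986171 0.003
left ring outer now [array([0.4847, 0.2244, 0.0324]), np.float64(0.0001)]
n 3792 y range -0.09 -0.021 plane [0.0071 0.0023 0.0187]
80 [[-0.0001 -0.0886  0.0184]]
110 [[-0.     -0.0722  0.0185]]
140 [[-0.     -0.055   0.0185]]
170 [[-0.     -0.0371  0.0185]]
190 [[-0.     -0.0245  0.0188]]
```

View pics/w19d.png

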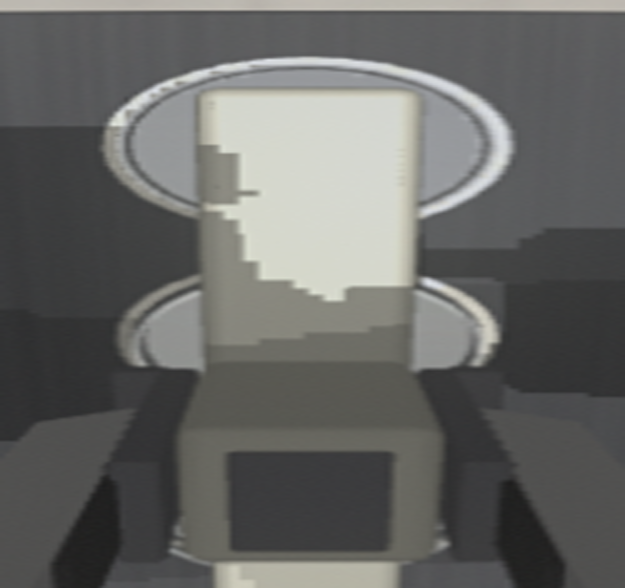

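View pics/t19c.png

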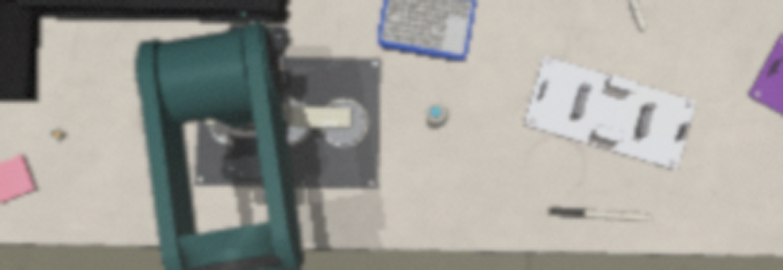

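Everything lines up: the bar's midline matches the ring centres within about 0.5 mm, the wrist force equals the weight alone, and the dock is empty. The bottle, marker and cup stand where they were. Handing in.

Run:
```python
from bench import robot
o=robot.get_obs();print(o["time"],o["tool_pos"],o["width"],o["wrist_force"]);print(robot.close_job())
```

```text
19.3667 [0.48471487 0.14876332 0.10400414] 0.03578258056509757 [-0.37637853 -0.20745648 -2.51404139]
the job is handed in; nothing more can be done
None
```

I did the whole job as asked, handed in at 19.4 s of the 51 s allowed, and the interface gave no verdict. I slid each dish onto its own ring with a light jaw grip and the fingertips near the board. Then I pinched the cassette's catches (opening 37.7 mm), lifted it straight out of the dock and carried it over the bottle. It finished held above the row.

**What the last checks showed:**
- **Dishes:** each is within about 1 mm of its ring centre. In the high view after sliding, the middle dish read 1.0 mm off. The ring fit under the right dish failed there (radius 40 mm, shadowed), so I compared that dish with earlier ring readings instead.
- **Cassette position:** its bar's midline is within about 0.5 mm of the row, and it is turned about 0.002 rad from it. The middle of the bar is about 0.4 mm from the middle ring's centre.
- **Level:** about 0.002 rad along the bar. The depth fit gave 0.007 rad across it, but over a width too narrow to trust.
- **Pin height:** the tips are about 30 mm above the dish rims, worked out from the gripper height. The pins themselves were never seen directly.
- **Contact:** the wrist carries only the cassette's weight (2 to 3 N).
- **Bystanders:** the bottle, marker and sample cup look unmoved in the last overhead picture; I did not measure them again.

**Not measured:** whether a dish lifted slightly while it was being slid. I kept a light downward push throughout to prevent it.

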